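# Take the run-in stand out of drive, load its keyed hubs, engage it and set the speed

## Robot

A 6-joint arm with a two-finger parallel gripper is mounted at the origin on the work surface. World frame = base frame: x ahead of the robot, y to its left, z up, the work surface at z = 0. Lengths are in m, angles in rad, forces in N, time in s.
With the tool pointing down it reaches from about 0.325 to 0.775 m from the base axis. Payload 5.5 kg.
Tool frame: the origin (TCP) lies midway between the tips of the shut fingers; the grasp point (between the pads) lies 19 mm behind it; z points along the fingers, y is the direction in which the jaws open and shut (so a half turn about z gives the same grasp; the last joint's range is limited). The gripper opens to 88 mm and grips with 3 to 60 N. Pads are 20 mm wide; open, the fingers measure 115 mm over their backs; the gripper's body (75 mm by 178 mm) begins 61 mm behind the grasp point.
Start: joints at [1.053, 0.091, 1.231, -0, 1.82, -0.057], TCP at [0.267, 0.537, 0.223] pointing down, gripper open.
Joint ranges: [-2.87, 2.87], [-0.86, 2.18], [0.17, 2.46], [-1.51, 4.65], [0.06, 2.69], [-2.65, 2.65]. Speed limits (rad/s): [2.57, 2.57, 3.01, 3.14, 3.14, 3.14].

## Interface

Orientations are given as a unit quaternion [w, x, y, z].
In Python, from plant import r, optics gives the robot as it stands.
- The arm moves only by the tool play_rows, never from a script. Its argument "commands" is a list of rows, each a list of 7 numbers: the finger opening in m, from 0 to 0.0878, then the shift along the tool's x, y, z in m, then the turn, a rotation vector about the tool's x, y, z in rad. In form: [[hand, dx, dy, dz, rx, ry, rz], ...]. A call has 1 to 8 rows; each row is the pose to reach, as a shift and turn from the pose commanded when the call began, along the tool's axes at that moment; what a row does not reach only later rows make up. A row lasts 1/8 s, in which the tool goes at most 62.5 mm and 10.7 degrees, less where a joint would pass 70% of its speed; a pose out of reach is approached as far as the arm can. A call with a gripper value outside its range is refused whole. The fingers move at their own pace and stop on an object; "squeeze" is the grip in N (left out, the last holds). Time passes only in rows, so rows that repeat a pose let the fingers close. It gives the time, the measured TCP pose, the force and the opening at its end, in the units of the state.
- r.get_obs(): the state, without advancing time (a new reading comes with each control period).
- optics.camera(name): name is "side" or "top" or "wrist"; returns the picture (480x640x3 uint8, red, green, blue); there is no depth.
- optics.get_calibration(name): a dict with "mtx" (3x3 intrinsics, pixels), "dist" ([k1, k2, p1, p2, k3] as OpenCV has them; the pictures are not rectified), "rvec" (rotation vector, rad) and "tvec" (3), from world to camera coordinates, as OpenCV has them; the wrist camera has in their place "mount" (4x4, takes a point from camera to tool coordinates, whose origin is the TCP and whose axes are the flange's). Camera axes: x right, y down, z forward; pixel columns grow to the right and rows downward; lengths in m; the calibration is good to about 2 mm. A picture is of the moment at which its call begins: read the wrist's pose just before it. get_calibration takes no time and is no camera call.
- r.job_done(): hands the job in, once; it reports no verdict.
The state is a dict: "clock": time; "qpos": joint angles; "dq": joint speeds; "joint_efforts": joint torques, N m; "tool_pos": TCP position; "eef_rot": TCP orientation; "contact_force": force on the tool from outside, world axes, zero at the start; "wrist_torque": the same for the moment, N m; "opening": finger opening in m.
Only numpy, scipy, OpenCV 4.12 (cv2) and the standard library are available. Lean on these libraries where they do the work, as an engineer would, in place of code of your own. Each camera call takes 0.05 s, during which the arm holds its last target.

## Task

First take the run-in stand out of drive: lift the shift knob on the control box out of its notch at the far end of the gate and drop it fully into the notch at the end nearest the robot. Then put every loose keyed hub that lies on the bench onto its own spindle of the stand, any hub on any spindle, boss up and turned so that its keyway drops over the spindle's key and it sits fully home on the shoulder. After that lift the shift knob back into the far notch, fully down, and last turn the speed dial clockwise until its pointer stands at the double mark. Leave the cartons, bottle, jar, tool and other parts where they are.

Things in the scene. Friction and masses are not known exactly. Their poses are not given: they have to be found in the camera images.
- hub_a: sprocket hub, dark iron flange and bright steel boss: toothed flange 100 mm diameter, 10 mm thick, at the bottom; origin: centre of underside, z up the bore, x from axis to keyway. Octagonal boss 54 mm across flats, top 45 mm up; one flat faces x (small dark set screw). Through bore 31 mm with one keyway 12.4 mm wide, floor 20 mm from the axis. Boss and bore alike on all hubs. 0.45 to 0.8 kg. May be absent (None).
- hub_b: flanged hub, dark iron flange and bright steel boss: plain flange 96 mm diameter, 12 mm thick, with four bolt holes, at the bottom; origin: centre of underside, z up the bore, x from axis to keyway. Octagonal boss 54 mm across flats, top 45 mm up; one flat faces x (small dark set screw). Through bore 31 mm with one keyway 12.4 mm wide, floor 20 mm from the axis. Boss and bore alike on all hubs. 0.45 to 0.8 kg. May be absent (None).
- hub_c: sheave hub, dark iron flange and bright steel boss: grooved flange 89 mm diameter, 14 mm thick, with a bright rim, at the bottom; origin: centre of underside, z up the bore, x from axis to keyway. Octagonal boss 54 mm across flats, top 45 mm up; one flat faces x (small dark set screw). Through bore 31 mm with one keyway 12.4 mm wide, floor 20 mm from the axis. Boss and bore alike on all hubs. 0.45 to 0.8 kg. May be absent (None).
- spindle_1: Left (as the robot sees it) keyed spindle, fixed, does not turn; origin: foot, on the stand's top; z up, x from axis to its one key (direction differs per spindle). Shoulder 52 mm dia, 8 mm high: a hub home rests on it. Shaft 28 mm dia from 8 to 40 mm high, cone nose to 16 mm dia at 52 mm. Key 9 mm wide, 8 to 26 mm high, reaches 18.5 mm from the axis.
- spindle_2: Middle keyed spindle, fixed, does not turn; origin: foot, on the stand's top; z up, x from axis to its one key (direction differs per spindle). Shoulder 52 mm dia, 8 mm high: a hub home rests on it. Shaft 28 mm dia from 8 to 40 mm high, cone nose to 16 mm dia at 52 mm. Key 9 mm wide, 8 to 26 mm high, reaches 18.5 mm from the axis.
- spindle_3: Right keyed spindle, fixed, does not turn; origin: foot, on the stand's top; z up, x from axis to its one key (direction differs per spindle). Shoulder 52 mm dia, 8 mm high: a hub home rests on it. Shaft 28 mm dia from 8 to 40 mm high, cone nose to 16 mm dia at 52 mm. Key 9 mm wide, 8 to 26 mm high, reaches 18.5 mm from the axis.
- stand: run-in stand: grey base 140 x 380 mm, 40 mm high, fixed; origin at the centre of its underside, long side along its y; the three spindles stand in a row along its y, 130 mm apart.
- control_box: grey control box 200 (x) x 220 (y) x 90 mm high, fixed; origin at the centre of its underside, x points away from the robot. On top: 55 mm right (-y) of centre the shift gate along x, two steel rails 16 mm high, 40 mm apart, with three pairs of notches 18 mm wide, 40 mm apart; 50 mm left (+y) the speed dial.
- shift_grip (a point): centre of the shift knob's grip, a black block 30 (along gate) x 22 x 40 mm high, underside 24 mm above the box's top when down. Its steel cross bar (11 x 60 mm, 12 mm high, below) lies in a notch pair; lift 17 mm or more to pass the ridges. Axes as the control box. 0.2 kg, falls by its own weight.
- notch_near (a point): middle of the notch pair at the gate's end nearest the robot (out of drive), at the height of the box's top
- notch_far (a point): middle of the notch pair at the gate's far end (in drive; the knob starts here and must end here), 80 mm from notch_near, at the height of the box's top
- gate_travel (a joint): travel of the shift knob along the gate, m: 0 in the near notch, 0.040 in the middle one, 0.080 in the far one
- gate_lift (a joint): lift of the shift knob, m: 0 when fully down in a notch, 0.016 when it lies on a ridge, at most 0.032
- dial (a joint): angle of the speed dial, rad: 0 at the first tick, grows clockwise seen from above, ends at 3.04; the double mark is at 1.90. It stays where it is left; turning takes about 0.06 N m.
- dial_grip (a point): on the dial's axis, middle of its bar grip: a black bar 64 long x 16 wide, from 12 to 42 mm above the box's top, on a 72 mm disc. x points along the bar towards its end with the white pointer line, z up.
- dial_mark (a point): the double mark: two long white strokes side by side on the box's top, 46 mm from the dial's axis (the other ticks are single and short)
- carton_blue: bystander: closed blue carton 130 x 95 x 60 mm, origin at the centre of its underside
- carton_brown: bystander: closed brown carton 110 x 110 x 75 mm, origin at the centre of its underside
- oil_bottle: bystander: closed grey bottle, 60 mm diameter, 150 mm tall, origin at the centre of its underside
- spacer: bystander: flat bright steel ring 64 mm outside, 40 mm inside, 16 mm high, origin at the centre of its underside
- screw_jar: bystander: closed clear jar 68 mm diameter, 70 mm tall, origin at the centre of its underside
- wrench: bystander: steel wrench 180 mm long, lying along its x
- bushing: bystander: dark taper bushing, 68 mm foot and 44 mm body, 50 mm tall, no keyway, origin at the centre of its underside
Not all that is in view belongs to the job. What is shaped like the hub_c but green or orange is not meant.

How it is judged:
On the way, in this order (a step that is already met when the one before it is completed fails the run):
1. the shift knob is down in the near notch (value of joint gate_travel below 0.006 m and value of joint gate_lift below 0.005 m), for 0.2 s.
2. every hub is home on a spindle, keyway over the key (((horizontal distance between hub_a and spindle_1 below 0.005 m and z of hub_a in the frame of spindle_1 between 0.004 and 0.012 m and angle between the x axis of hub_a and the x axis of spindle_1, either way round below 0.2 rad and angle between hub_a's own z axis and vertical below 0.08 rad) or (horizontal distance between hub_a and spindle_2 below 0.005 m and z of hub_a in the frame of spindle_2 between 0.004 and 0.012 m and angle between the x axis of hub_a and the x axis of spindle_2, either way round below 0.2 rad and angle between hub_a's own z axis and vertical below 0.08 rad) or (horizontal distance between hub_a and spindle_3 below 0.005 m and z of hub_a in the frame of spindle_3 between 0.004 and 0.012 m and angle between the x axis of hub_a and the x axis of spindle_3, either way round below 0.2 rad and angle between hub_a's own z axis and vertical below 0.08 rad)) and ((horizontal distance between hub_b and spindle_1 below 0.005 m and z of hub_b in the frame of spindle_1 between 0.004 and 0.012 m and angle between the x axis of hub_b and the x axis of spindle_1, either way round below 0.2 rad and angle between hub_b's own z axis and vertical below 0.08 rad) or (horizontal distance between hub_b and spindle_2 below 0.005 m and z of hub_b in the frame of spindle_2 between 0.004 and 0.012 m and angle between the x axis of hub_b and the x axis of spindle_2, either way round below 0.2 rad and angle between hub_b's own z axis and vertical below 0.08 rad) or (horizontal distance between hub_b and spindle_3 below 0.005 m and z of hub_b in the frame of spindle_3 between 0.004 and 0.012 m and angle between the x axis of hub_b and the x axis of spindle_3, either way round below 0.2 rad and angle between hub_b's own z axis and vertical below 0.08 rad)) and ((horizontal distance between hub_c and spindle_1 below 0.005 m and z of hub_c in the frame of spindle_1 between 0.004 and 0.012 m and angle between the x axis of hub_c and the x axis of spindle_1, either way round below 0.2 rad and angle between hub_c's own z axis and vertical below 0.08 rad) or (horizontal distance between hub_c and spindle_2 below 0.005 m and z of hub_c in the frame of spindle_2 between 0.004 and 0.012 m and angle between the x axis of hub_c and the x axis of spindle_2, either way round below 0.2 rad and angle between hub_c's own z axis and vertical below 0.08 rad) or (horizontal distance between hub_c and spindle_3 below 0.005 m and z of hub_c in the frame of spindle_3 between 0.004 and 0.012 m and angle between the x axis of hub_c and the x axis of spindle_3, either way round below 0.2 rad and angle between hub_c's own z axis and vertical below 0.08 rad))), for 0.2 s.
3. the shift knob is down in the far notch (value of joint gate_travel above 0.074 m and value of joint gate_lift below 0.005 m), for 0.2 s.
4. the dial's pointer is at the double mark (value of joint dial between 1.78 and 2.02 rad), for 0.2 s.
At the end, for the whole second after the job is handed in: Every hub present rests on a spindle's shoulder (axis within 5 mm, underside within 4 mm of the shoulder, keyway over the key, at rest), the shift knob is down in the far notch (lift under 5 mm, travel over 74 mm) and the dial stands within 0.12 rad of the double mark (1.90) (all of step 2 and all of step 3 and all of step 4 and linear speed of each of hub_a, hub_b, hub_c below 0.02 m/s); the robot touches nothing.
It fails at once if a bystander (carton, bottle, jar, wrench, spacer ring or bushing) is moved more than 5 cm (distance of any of carton_blue, carton_brown, oil_bottle, spacer, screw_jar, wrench, bushing from where it was at the start of the episode above 0.05 m).
Of hub_a, hub_b, hub_c only 2 to 3 are there at a start; the rules pass over those that are not, and their reading is None.
At some moment in a run one of hub_a, hub_b, hub_c may be knocked a few centimetres aside while the robot is not near it.
Once in a run the grip may slacken for a moment while it holds something.
It also fails if it takes over 210 s, if anything falls off the work surface, if the arm or the gripper's body presses on something with over 40 N, if the wrist force passes 120 N, or if a joint passes its speed limit or range.

## Working session

There is one attempt and no reset: what is moved stays moved. The work goes in short steps, Python scripts to look and compute and a tool call to move; the robot and the scene stay as the last step left them, time stands still between calls to the robot, and variables do not carry over. Pictures are saved under pics/ and viewed, and the job is handed in when it is done.

Besides the shell and the picture viewer there is one more tool, called after ">>>" as a command line: name --pt "numbers of a row" for each row, then --argument value for the rest. play_rows: Moves the arm, as the interface text tells. Its arguments: {"type":"object","properties":{"commands":{"type":"array"},"squeeze":{"type":"number"}},"required":["commands"]}

```bash
ls; mkdir -p pics; cat > h.py <<'E'
import numpy as np, cv2
from plant import r, optics
from scipy.spatial.transform import Rotation as R
def snap(n,f):
    o=r.get_obs(); im=optics.camera(n); cv2.imwrite('pics/'+f,cv2.cvtColor(im,cv2.COLOR_RGB2BGR)); return o,im
E
python3 - <<'E'
from h import *
for n in ['side','top','wrist']:
    o,im=snap(n,n+'0.png'); 
    print(n,optics.get_calibration(n))
print(o)
E
```

```text
pics
side {'mtx': array([[580.20879997,   0.        , 321.68364515],
       [  0.        , 580.20879997, 241.91042079],
       [  0.        ,   0.        ,   1.        ]]), 'dist': array([0.05915967, 0.        , 0.        , 0.        , 0.        ]), 'rvec': array([ 2.12629403, -0.20178342,  0.14197738]), 'tvec': array([-0.47604388,  0.1526157 ,  1.34704281])}
top {'mtx': array([[569.21831777,   0.        , 323.35902244],
       [  0.        , 569.21831777, 228.79509506],
       [  0.        ,   0.        ,   1.        ]]), 'dist': array([-0.06686563,  0.        ,  0.        ,  0.        ,  0.        ]), 'rvec': array([ 2.14422963, -2.20025968,  0.10976414]), 'tvec': array([0.01059568, 0.49225017, 1.77989911])}
wrist {'mtx': array([[411.94056283,   0.        , 322.56704481],
       [  0.        , 411.94056283, 240.09954547],
       [  0.        ,   0.        ,   1.        ]]), 'dist': array([-0.07866629,  0.        ,  0.        ,  0.        ,  0.        ]), 'mount': array([[ 2.07786178e-05, -9.67076438e-01, -2.54486076e-01,
         6.99839100e-02],
       [ 9.99999679e-01,  2.2404433
[... 227 characters left out ...]
ck': 0.1, 'qpos': array([ 1.05330603e+00,  9.18001809e-02,  1.23173060e+00,  5.51834280e-05,
        1.81977318e+00, -5.66863326e-02]), 'dq': array([ 1.19640057e-03,  7.24013945e-04,  3.48320513e-05, -2.97576112e-04,
       -1.37810758e-03, -1.11048566e-03]), 'joint_efforts': array([ 2.78508945e-03, -4.47857022e+01, -4.07569027e+01,  6.99342904e-02,
        2.84374331e-02, -8.50337256e-05]), 'tool_pos': array([0.26665684, 0.53721463, 0.22162968]), 'eef_rot': array([-2.67939196e-04,  2.28362220e-01,  9.73575864e-01, -8.13058406e-04]), 'contact_force': array([-0.5605587 , -0.41461284, -0.58586482]), 'wrist_torque': array([-0.03072455, -0.01312511,  0.00323139]), 'opening': 0.08783967993805651}
```

View pics/top0.png

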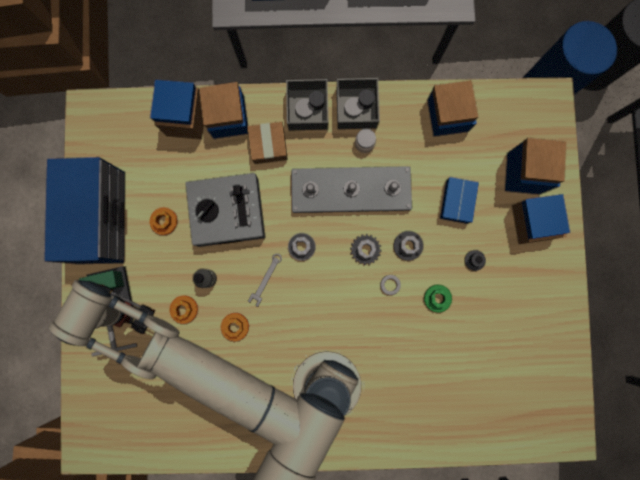

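View pics/side0.png

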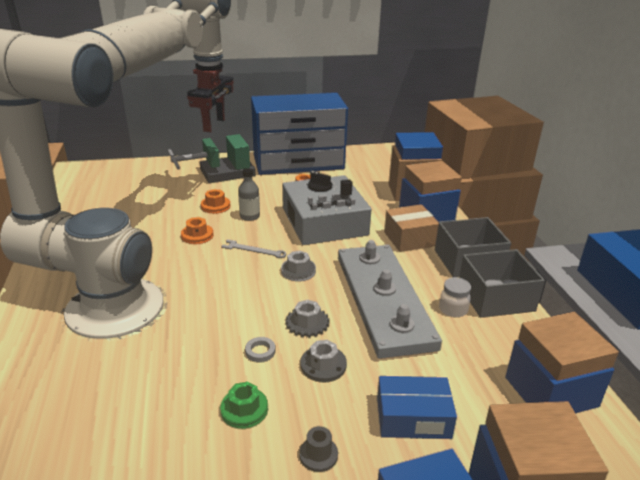

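View pics/wrist0.png

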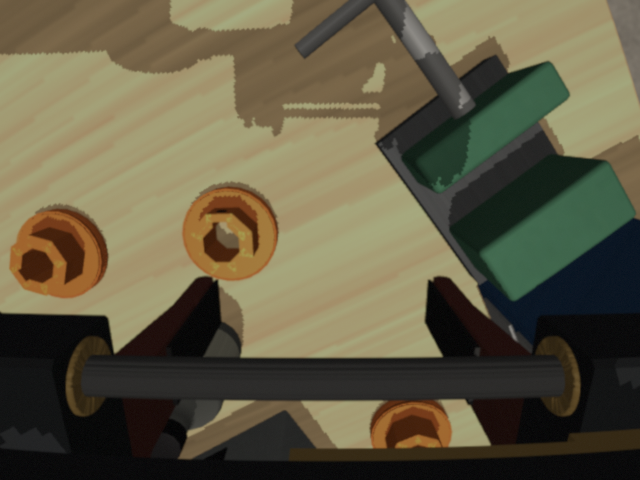

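Top view: three metal hubs, a plain or grooved one at (302,246), a toothed one at (366,249) and a flanged one at (408,245). The green one at (438,298) and the orange ones at (163,221), (183,309) and (235,327) are decoys. The stand's spindles are at (310,188), (351,188) and (393,187), and the control box is at (225,210). I'll enlarge these.

```bash
cat >> h.py <<'E'
def ext(n,o=None):
    c=optics.get_calibration(n)
    if n=='wrist':
        T=np.eye(4); q=o['eef_rot']; T[:3,:3]=R.from_quat([q[1],q[2],q[3],q[0]]).as_matrix(); T[:3,3]=o['tool_pos']
        return c,T@c['mount']
    Rm=cv2.Rodrigues(c['rvec'])[0]; T=np.eye(4); T[:3,:3]=Rm.T; T[:3,3]=-Rm.T@c['tvec']; return c,T
def cast(n,uv,z,o=None):
    c,T=ext(n,o); uv=np.array(uv,float).reshape(-1,1,2)
    p=cv2.undistortPoints(uv,c['mtx'],c['dist']).reshape(-1,2)
    d=np.c_[p,np.ones(len(p))]@T[:3,:3].T
    s=(z-T[2,3])/d[:,2]
    return T[:3,3]+d*s[:,None]
def proj(n,P,o=None):
    c,T=ext(n,o); Ti=np.linalg.inv(T); rv=cv2.Rodrigues(Ti[:3,:3])[0]
    return cv2.projectPoints(np.array(P,float).reshape(-1,1,3),rv,Ti[:3,3],c['mtx'],c['dist'])[0].reshape(-1,2)
def crop(im,x0,y0,x1,y1,s,f):
    cv2.imwrite('pics/'+f,cv2.cvtColor(cv2.resize(im[y0:y1,x0:x1],None,fx=s,fy=s,interpolation=cv2.INTER_CUBIC),cv2.COLOR_RGB2BGR))
E
python3 - <<'E'
from h import *
im=cv2.cvtColor(cv2.imread('pics/top0.png'),cv2.COLOR_BGR2RGB)
crop(im,280,150,430,270,5,'t1.png'); crop(im,180,165,280,250,7,'t2.png')
print(ext('top')[1],ext('side')[1])
print('hubs tops',cast('top',[(302,246),(366,249),(408,245)],.045))
print('spindles',cast('top',[(310,188),(351,188),(393,187)],.09))
E
```

```text
[[-2.58667353e-02 -9.94857735e-01  9.79234396e-02  3.15699122e-01]
 [-9.99664156e-01  2.55877669e-02 -4.10382201e-03  5.30092747e-03]
 [ 1.57707692e-03 -9.79967051e-02 -9.95185490e-01  1.81955195e+00]
 [ 0.00000000e+00  0.00000000e+00  0.00000000e+00  1.00000000e+00]] [[ 0.97954787 -0.08830065  0.18080092  0.23623726]
 [-0.19999936 -0.52575401  0.82679077 -1.12869272]
 [ 0.02205064 -0.8460412  -0.5326613   0.85713381]
 [ 0.          0.          0.          1.        ]]
hubs tops [[ 0.43804218  0.06607535  0.045     ]
 [ 0.42349157 -0.13352146  0.045     ]
 [ 0.43256014 -0.26548538  0.045     ]]
spindles [[ 0.61298632  0.03598519  0.09      ]
 [ 0.60977311 -0.0901074   0.09      ]
 [ 0.60968507 -0.21961769  0.09      ]]
```

View pics/t1.png

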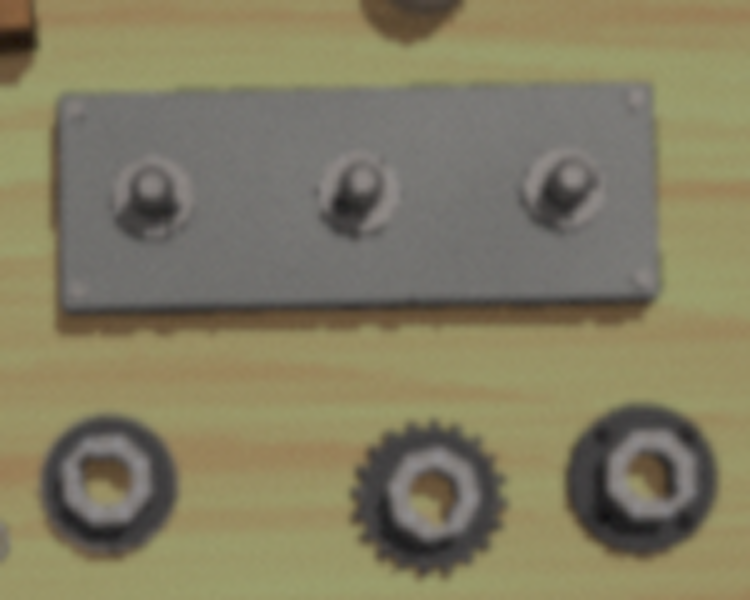

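View pics/t2.png

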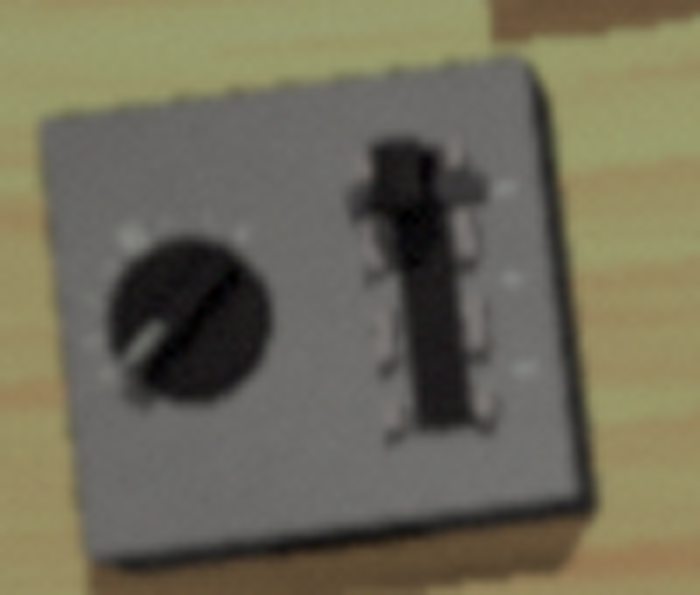

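```bash
python3 - <<'E'
from h import *
c=np.array([(42,120),(525,60),(590,505),(88,560)])/7+[180,165]
P=cast('top',c,.09); print(P, P.mean(0))
for i in range(4): print(np.linalg.norm(P[i]-P[(i+1)%4]))
a=P[1]-P[0]; b=P[0]-P[3]; b2=P[1]-P[2]
print('yaw',np.arctan2(a[0],-a[1]),np.arctan2(b[1],b[0]),np.arctan2(b2[1],b2[0]))
k=np.array([(405,160),(190,318),(418,185),(440,420)])/7+[180,165]
print('knob top',cast('top',k[:1],.154), 'dial axis', cast('top',k[1:2],.102),cast('top',k[2:],.11))
s=np.array([(60,95),(652,85),(655,298),(65,308)])/5+[280,150]
P=cast('top',s,.04); print(P,P.mean(0)); 
a=P[1]-P[0];print(np.linalg.norm(a),'yaw',np.arctan2(a[0],-a[1]))
print(r.get_obs()['clock'])
E
```

```text
[[0.64162287 0.41878518 0.09      ]
 [0.66255098 0.20469313 0.09      ]
 [0.46493596 0.17897478 0.09      ]
 [0.44643277 0.39881719 0.09      ]] [0.55388565 0.30031757 0.09      ]
0.21511251471681728
0.19928152748791397
0.22061970954008142
0.1962088077838132
yaw 0.0974432606124821 0.10194557356293878 0.12941632075960538
knob top [[0.60807396 0.24879261 0.154     ]] dial axis [[0.55007326 0.35104111 0.102     ]] [[0.60464114 0.24966904 0.11      ]
 [0.50169686 0.24124882 0.11      ]]
[[ 0.68418834  0.09262019  0.04      ]
 [ 0.68130311 -0.28417746  0.04      ]
 [ 0.54457592 -0.28028786  0.04      ]
 [ 0.54769319  0.09219407  0.04      ]] [ 0.61444014 -0.09491277  0.04      ]
0.3768086876298911 yaw -0.007657111083666555
0.15
```

```bash
cat >> h.py <<'E'
def pose(o=None):
    o=o or r.get_obs(); q=o['eef_rot']; return np.array(o['tool_pos']),R.from_quat([q[1],q[2],q[3],q[0]]).as_matrix()
def goal(yaw):  # tool y axis along world angle yaw, z down
    y=np.array([np.cos(yaw),np.sin(yaw),0]); z=np.array([0,0,-1.]); return np.c_[np.cross(y,z),y,z]
def plan(p,yaw,half=True):
    """shift/turn from the present pose to the goal, tool axes; rows"""
    o=r.get_obs(); P,M=pose(o); G=goal(yaw)
    rv=R.from_matrix(M.T@G).as_rotvec()
    d=M.T@(np.array(p)-P)
    print('t %.2f'%o['clock'],'shift',np.round(d,4),'turn',np.round(rv,4),'rows~',round(max(np.linalg.norm(d)/.0625,np.linalg.norm(rv)/.187),1))
    return d,rv
def st():
    o=r.get_obs(); P,M=pose(o); print('t %.2f'%o['clock'],'p',np.round(P,4),'yaw %.4f'%np.arctan2(M[1,1],M[0,1]),'tilt',np.round(M[:2,2],4),'F',np.round(o['contact_force'],1),'T',np.round(o['wrist_torque'],2),'op %.4f'%o['opening'],'q',np.round(o['qpos'],2))
E
python3 - <<'E'
from h import *
plan([.555,.29,.30],.10); st()
E
```

```text
t 0.15 shift [-0.3681 -0.0933 -0.0781] turn [-1.4000e-03  7.0000e-04  1.0099e+00] rows~ 6.2
t 0.15 p [0.2667 0.5372 0.2218] yaw 1.1099 tilt [-0.0007 -0.0013] F [ 0.6 -0.1 -0.6] T [-0.03  0.02 -0.02] op 0.0877 q [ 1.05  0.09  1.23 -0.    1.82 -0.06]
```

>>> play_rows --pt "0.0878 -0.05 -0.013 -0.06 0 0 0.15" --pt "0.0878 -0.368 -0.093 -0.078 0 0 1.01" --pt "0.0878 -0.368 -0.093 -0.078 0 0 1.01" --pt "0.0878 -0.368 -0.093 -0.078 0 0 1.01" --pt "0.0878 -0.368 -0.093 -0.078 0 0 1.01" --pt "0.0878 -0.368 -0.093 -0.078 0 0 1.01" --pt "0.0878 -0.368 -0.093 -0.078 0 0 1.01" --pt "0.0878 -0.368 -0.093 -0.078 0 0 1.01"

```text
clock: 1.15
tool_pos: [0.5564, 0.2887, 0.2997]
eef_rot: [-0.0, 0.672, 0.74, -0.001]
contact_force: [0.0, -0.6, 0.7]
opening: 0.0876
```

```bash
python3 - <<'E'
from h import *
st(); o,im=snap('wrist','w1.png')
import pickle; pickle.dump(o,open('w1.pkl','wb')); 
plan([.555,.29,.30],.10)
E
```

```text
t 1.15 p [0.5564 0.2887 0.2997] yaw 0.0965 tilt [-0.0012 -0.0008] F [ 0.  -0.6  0.7] T [-0.05  0.06  0.03] op 0.0876 q [ 0.42  0.2   0.97 -0.    1.97  0.33]
t 1.20 shift [ 0.0001 -0.0004 -0.0001] turn [-0.0013  0.0001 -0.0015] rows~ 0.0
```

View pics/w1.png

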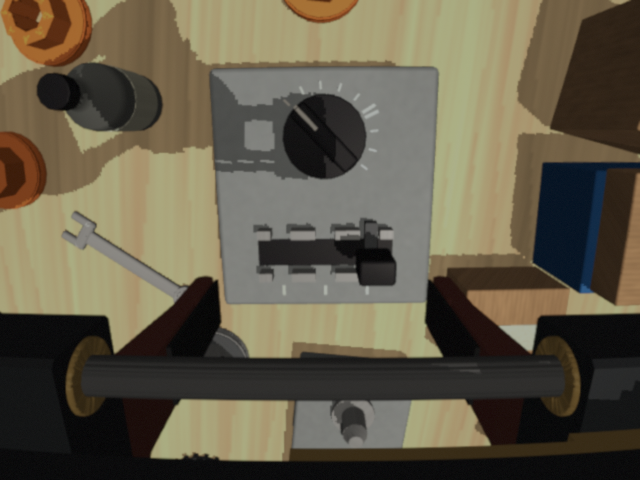

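```bash
python3 - <<'E'
from h import *
im=cv2.cvtColor(cv2.imread('pics/w1.png'),cv2.COLOR_BGR2RGB)
crop(im,205,60,445,310,3,'w1c.png')
E
```

```text
(no output)
```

View pics/w1c.png

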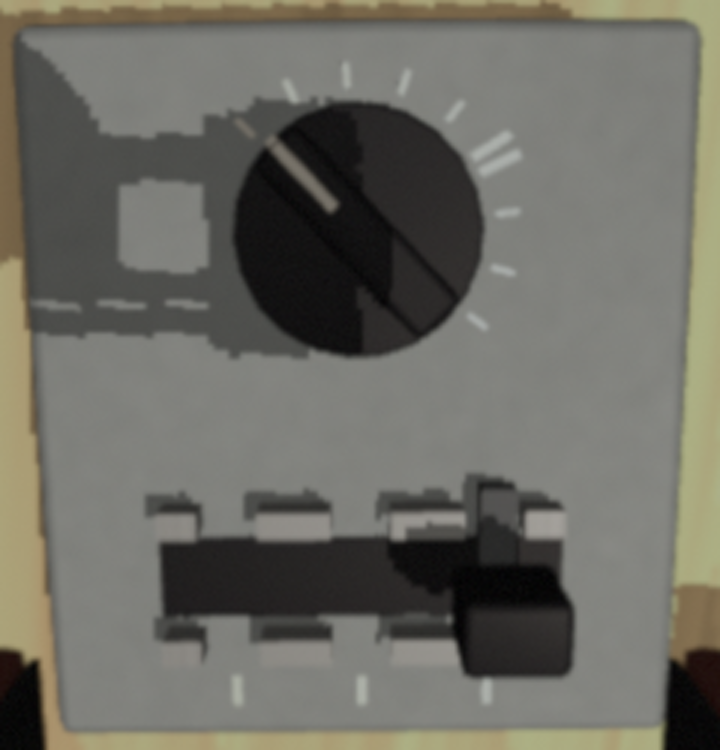

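```bash
python3 - <<'E'
from h import *
import pickle; o=pickle.load(open('w1.pkl','rb'))
f=lambda L,z:cast('wrist',np.array(L)/3+[205,60],z,o)
P=f([(15,28),(698,25),(667,725),(65,728)],.09); print(P,P.mean(0))
for i in range(4): print(np.linalg.norm(P[i]-P[(i+1)%4]))
for i,j in((0,1),(3,2)): a=P[j]-P[i]; print(np.arctan2(a[1],a[0]))
for i,j in((3,0),(2,1)): a=P[j]-P[i]; print(np.arctan2(-a[0],a[1]))
K=f([(468,605),(570,605),(570,675),(468,675)],.154); print('knob',K,K.mean(0))
t=f([(238,690),(362,690),(487,690)],.09); print('ticks',t, np.linalg.norm(t[1]-t[0]),np.arctan2(*(t[2]-t[0])[[1,0]]))
print('dial disc', f([(235,228),(485,228),(358,100),(358,355)],.102).mean(0))
dm=f([(490,153)],.09); print('mark',dm)
print('pointer ends', f([(272,142),(333,208)],.132), 'bar', f([(295,130),(455,298)],.132))
d=optics
print(cast('wrist',[(350,430)],.092,o))
E
```

```text
[[0.44739534 0.40162568 0.09      ]
 [0.64165141 0.42122982 0.09      ]
 [0.66631394 0.20795397 0.09      ]
 [0.47067447 0.1877721  0.09      ]] [0.55650879 0.30464539 0.09      ]
0.195242779651258
0.21469705882679826
0.19667768135057256
0.21511687546264077
0.10057852220033647
0.10279486359031441
0.10842850626851554
0.11512541683746856
knob [[0.58842347 0.26248458 0.154     ]
 [0.61508734 0.26505816 0.154     ]
 [0.61789663 0.24565983 0.154     ]
 [0.59079523 0.24307534 0.154     ]] [0.60305067 0.25406948 0.154     ]
ticks [[0.52615603 0.20677383 0.09      ]
 [0.5659573  0.21070579 0.09      ]
 [0.60608022 0.21458577 0.09      ]] 0.03999501461803802 0.09743238665248467
dial disc [0.55084974 0.3544879  0.102     ]
mark [[0.58658487 0.37957773 0.09      ]]
pointer ends [[0.526387   0.37445574 0.132     ]
 [0.54351993 0.35944335 0.132     ]] bar [[0.53200941 0.37797511 0.132     ]
 [0.57766754 0.3395583  0.132     ]]
[[0.6080829  0.05220205 0.092     ]]
```

```bash
python3 - <<'E'
from h import *
plan([.6025,.254,.30],.102)
plan([.6025,.254,.118],.102)
E
```

```text
t 1.20 shift [-0.0404  0.0433 -0.0002] turn [-0.0013  0.0001 -0.0035] rows~ 0.9
t 1.20 shift [-0.0404  0.0436  0.1818] turn [-0.0013  0.0001 -0.0035] rows~ 3.1
```

>>> play_rows --pt "0.07 -0.0404 0.0434 0 -0.0013 0 -0.0035" --pt "0.07 -0.0404 0.0434 0.06 -0.0013 0 -0.0035" --pt "0.07 -0.0404 0.0434 0.12 -0.0013 0 -0.0035" --pt "0.07 -0.0404 0.0434 0.16 -0.0013 0 -0.0035" --pt "0.07 -0.0404 0.0434 0.182 -0.0013 0 -0.0035" --pt "0.07 -0.0404 0.0434 0.182 -0.0013 0 -0.0035" --squeeze 25

```text
clock: 1.95
tool_pos: [0.6, 0.2556, 0.116]
eef_rot: [-0.001, 0.669, 0.743, -0.002]
contact_force: [-0.1, 0.3, -0.3]
opening: 0.0699
```

```bash
python3 - <<'E'
from h import *
st(); o,im=snap('wrist','w2.png')
E
```

```text
t 1.95 p [0.6    0.2556 0.116 ] yaw 0.1055 tilt [-0.0035 -0.0012] F [-0.1  0.3 -0.3] T [-0.14  0.01 -0.  ] op 0.0699 q [0.35 0.24 1.25 0.   1.65 0.25]
```

View pics/w2.png

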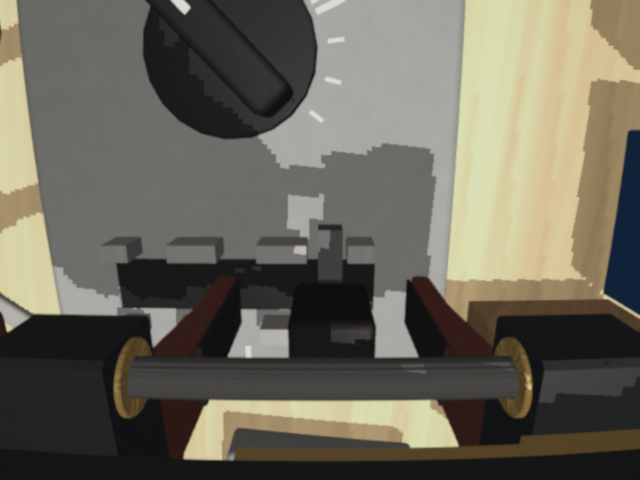

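The knob sits between the open fingers at (332,320), with the pads at columns 237 and 408. Closing.

>>> play_rows --pt "0.07 0 0.001 0 0 0 0" --pt "0.02 0 0.001 0 0 0 0" --pt "0.02 0 0.001 0 0 0 0" --pt "0.02 0 0.001 0 0 0 0" --pt "0.02 0 0.001 0 0 0 0" --pt "0.02 0 0.001 0 0 0 0" --squeeze 25

```text
clock: 2.75
tool_pos: [0.6033, 0.2547, 0.1186]
eef_rot: [0.0, 0.67, 0.743, 0.0]
contact_force: [0.1, -0.1, 0.6]
opening: 0.0297
```

```bash
python3 - <<'E'
from h import *
st()
E
```

```text
t 2.75 p [0.6033 0.2547 0.1186] yaw 0.1034 tilt [0.0013 0.0001] F [ 0.1 -0.1  0.6] T [-0.1   0.05  0.01] op 0.0297 q [ 0.35  0.24  1.25 -0.    1.65  0.24]
```

>>> play_rows --pt "0.02 0 0 -0.012 0 0 0" --pt "0.02 0 0 -0.024 0 0 0" --pt "0.02 0 -0.003 -0.024 0 0 0" --pt "0.02 0 -0.03 -0.024 0 0 0" --pt "0.02 0 -0.06 -0.024 0 0 0" --pt "0.02 0 -0.08 -0.024 0 0 0" --pt "0.02 0 -0.08 -0.024 0 0 0"

```text
clock: 3.62
tool_pos: [0.5228, 0.2462, 0.143]
eef_rot: [0.001, 0.669, 0.743, 0.0]
contact_force: [-0.9, -1.3, -1.1]
opening: 0.03
```

```bash
python3 - <<'E'
from h import *
st()
E
```

```text
t 3.62 p [0.5228 0.2462 0.143 ] yaw 0.1039 tilt [ 0.0015 -0.0002] F [-0.9 -1.3 -1.1] T [-0.33  0.27  0.05] op 0.0300 q [ 0.38  0.03  1.44 -0.    1.68  0.28]
```

>>> play_rows --pt "0.02 0 0.0005 0.012 0 0 0" --pt "0.02 0 0.0005 0.025 0 0 0" --pt "0.02 0 0.0005 0.025 0 0 0" --pt "0.02 0 0.0005 0.025 0 0 0" --pt "0.06 0 0.0005 0.025 0 0 0" --pt "0.06 0 0.0005 0.025 0 0 0" --pt "0.06 0 0.0005 0.025 0 0 0"

```text
clock: 4.5
tool_pos: [0.5241, 0.2466, 0.1173]
eef_rot: [0.0, 0.67, 0.743, 0.0]
contact_force: [-0.5, -0.4, -0.4]
opening: 0.0567
```

```bash
python3 - <<'E'
from h import *
st()
E
```

```text
t 4.50 p [0.5241 0.2466 0.1173] yaw 0.1036 tilt [0.0009 0.0001] F [-0.5 -0.4 -0.4] T [-0.05  0.05 -0.05] op 0.0567 q [ 0.38  0.04  1.47 -0.    1.63  0.28]
```

>>> play_rows --pt "0.075 0 0 -0.05 0 0 0" --pt "0.0878 0 0 -0.11 0 0 0" --pt "0.0878 -0.01 0 -0.16 0 0 0" --pt "0.0878 -0.02 0.02 -0.182 0 0 0"

```text
clock: 5.0
tool_pos: [0.546, 0.229, 0.3049]
eef_rot: [0.002, 0.669, 0.743, 0.004]
contact_force: [1.1, 0.2, 0.0]
opening: 0.0877
```

```bash
python3 - <<'E'
from h import *
st(); o,im=snap('wrist','w3.png'); o,im=snap('top','t3.png'); st()
for n,p in [('stand',[.61,-.12,.33])]: plan(p,0.0)
crop(im,180,150,430,270,3,'t3c.png')
E
```

```text
t 5.00 p [0.546  0.229  0.3049] yaw 0.1047 tilt [0.0079 0.0027] F [1.1 0.2 0. ] T [-0.11  0.07 -0.06] op 0.0877 q [ 0.34  0.1   1.08 -0.    1.96  0.24]
t 5.10 p [0.5475 0.2282 0.3027] yaw 0.1021 tilt [0.0065 0.0017] F [ 0.1 -0.5  0.2] T [-0.05  0.09 -0.06] op 0.0880 q [ 0.34  0.1   1.08 -0.    1.96  0.24]
t 5.10 shift [-0.3527  0.0268 -0.0275] turn [ 0.0066 -0.0013  0.1021] rows~ 5.7
```

View pics/w3.png

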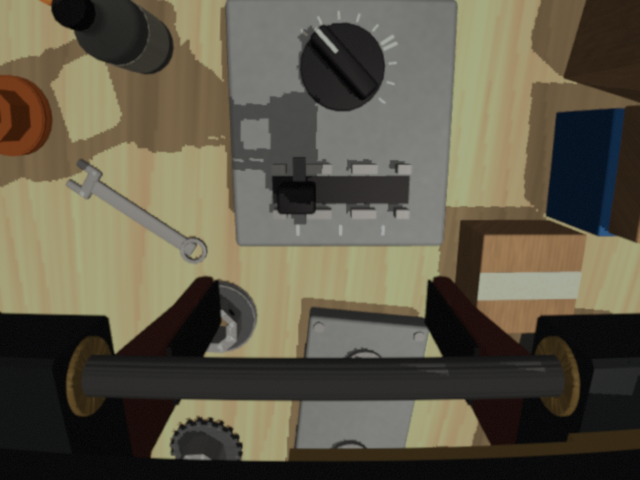

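View pics/t3c.png

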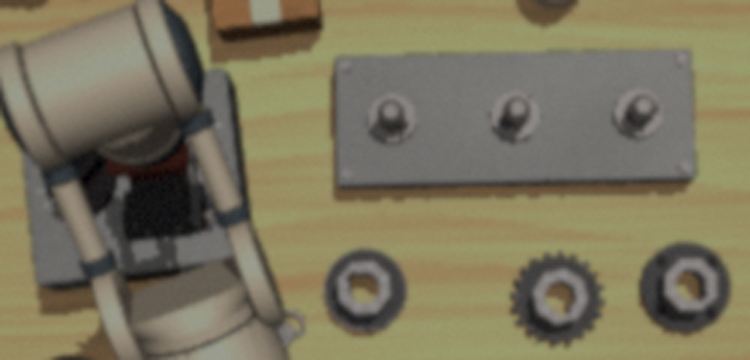

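Knob is in the near notch, with its cross bar lined up with the near tick at (298,230). Next I'll look over the stand and hubs.

>>> play_rows --pt "0.0878 -0.06 -0.01 -0.02 0.006 0 0.1" --pt "0.0878 -0.12 -0.02 -0.04 0.006 0 0.1" --pt "0.0878 -0.18 -0.03 -0.05 0.006 0 0.1" --pt "0.0878 -0.24 -0.045 -0.05 0.006 0 0.1" --pt "0.0878 -0.285 -0.055 -0.05 0.006 0 0.1" --pt "0.0878 -0.285 -0.055 -0.05 0.006 0 0.1" --pt "0.0878 -0.285 -0.055 -0.05 0.006 0 0.1"

```text
clock: 5.98
tool_pos: [0.5204, -0.0598, 0.3483]
eef_rot: [-0.003, 0.706, 0.708, -0.002]
contact_force: [-0.6, 0.9, 0.8]
opening: 0.0874
```

```bash
python3 - <<'E'
from h import *
import pickle
o,im=snap('wrist','w4.png'); pickle.dump(o,open('w4.pkl','wb')); st()
plan([.52,-.25,.35],0)
E
```

```text
t 6.03 p [ 0.5206 -0.0594  0.3486] yaw 0.0047 tilt [-0.0059  0.0005] F [-0.3  0.4  0.9] T [-0.04  0.07 -0.02] op 0.0880 q [-0.18 -0.04  1.14 -0.    2.05 -0.18]
t 6.03 shift [-0.1906 -0.0015 -0.0015] turn [-0.0059 -0.0005  0.0047] rows~ 3.1
```

View pics/w4.png

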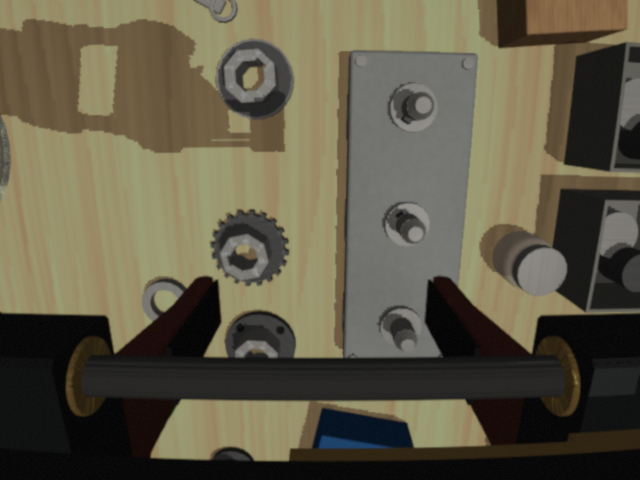

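>>> play_rows --pt "0.0878 -0.06 0 0 -0.006 0 0.005" --pt "0.0878 -0.12 0 0 -0.006 0 0.005" --pt "0.0878 -0.16 0 0 -0.006 0 0.005" --pt "0.0878 -0.16 0 0 -0.006 0 0.005" --pt "0.0878 -0.16 0 0 -0.006 0 0.005"

```text
clock: 6.65
tool_pos: [0.5217, -0.2189, 0.3493]
eef_rot: [0.0, 0.707, 0.707, 0.001]
contact_force: [0.4, -0.6, 0.0]
opening: 0.0881
```

```bash
python3 - <<'E'
from h import *
import pickle
o,im=snap('wrist','w5.png'); pickle.dump(o,open('w5.pkl','wb')); st()
im4=cv2.cvtColor(cv2.imread('pics/w4.png'),cv2.COLOR_BGR2RGB)
crop(im4,205,30,485,300,2.8,'w4c.png')
E
```

```text
t 6.70 p [ 0.5217 -0.2187  0.3496] yaw 0.0009 tilt [0.0015 0.0003] F [-0.3 -0.4  0.6] T [-0.02  0.02  0.01] op 0.0879 q [-0.46  0.06  1.03  0.    2.05 -0.46]
```

View pics/w5.png

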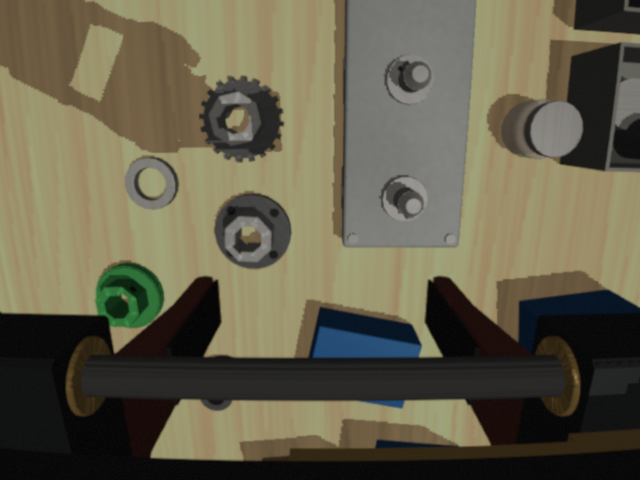

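View pics/w4c.png

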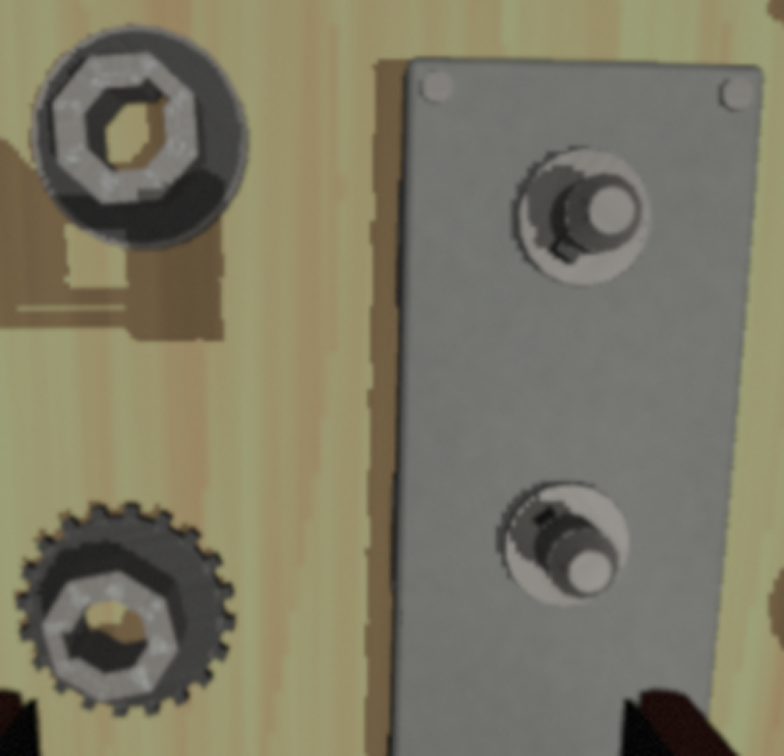

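```bash
python3 - <<'E'
from h import *
import pickle
o4=pickle.load(open('w4.pkl','rb'));o5=pickle.load(open('w5.pkl','rb'))
print('s1,s2',cast('wrist',[(413.2,107.5),(406.8,223.9)],.048,o4))
print('s2,s3',cast('wrist',[(409,79),(404,198)],.048,o5))
print('hub c,a flange',cast('wrist',[(140/2.8+205,137/2.8+30)],.014,o4),cast('wrist',[(125/2.8+205,610/2.8+30)],.01,o4))
print('hub a,b flange',cast('wrist',[(241,118),(253,231)],.01,o5))
E
```

```text
s1,s2 [[ 0.61525447  0.03666845  0.048     ]
 [ 0.6147381  -0.092362    0.048     ]]
s2,s3 [[ 0.61359662 -0.09311621  0.048     ]
 [ 0.61375327 -0.22201254  0.048     ]]
hub c,a flange [[0.43931527 0.06962391 0.014     ]] [[ 0.42499901 -0.1329313   0.01      ]]
hub a,b flange [[ 0.42479243 -0.13269601  0.01      ]
 [ 0.43372016 -0.26985781  0.01      ]]
```

```bash
python3 - <<'E'
from h import *
plan([.614,-.292,.18],0)
E
```

```text
t 6.70 shift [-0.0734  0.092   0.1697] turn [ 0.0015 -0.0003  0.0009] rows~ 3.3
```

>>> play_rows --pt "0.0878 -0.02 0.03 0.05 0.0015 0 0" --pt "0.0878 -0.05 0.06 0.1 0.0015 0 0" --pt "0.0878 -0.0734 0.092 0.15 0.0015 0 0" --pt "0.0878 -0.0734 0.092 0.17 0.0015 0 0" --pt "0.0878 -0.0734 0.092 0.17 0.0015 0 0" --pt "0.0878 -0.0734 0.092 0.17 0.0015 0 0"

```text
clock: 7.45
tool_pos: [0.614, -0.293, 0.1822]
eef_rot: [0.001, 0.707, 0.707, 0.0]
contact_force: [-0.6, -0.5, 0.2]
opening: 0.0879
```

```bash
python3 - <<'E'
from h import *
import pickle
o,im=snap('wrist','w6.png'); pickle.dump(o,open('w6.pkl','wb')); st()
plan([.614,-.163,.18],0)
crop(im,240,60,420,200,4.4,'w6c.png')
E
```

```text
t 7.50 p [ 0.6141 -0.2933  0.183 ] yaw -0.0002 tilt [ 0.0037 -0.0022] F [ 0.3  0.5 -0. ] T [-0.04  0.04  0.  ] op 0.0880 q [-0.5   0.3   1.06 -0.    1.77 -0.5 ]
t 7.50 shift [ 1.303e-01 -1.000e-04  2.700e-03] turn [ 0.0037  0.0022 -0.0002] rows~ 2.1
```

View pics/w6c.png

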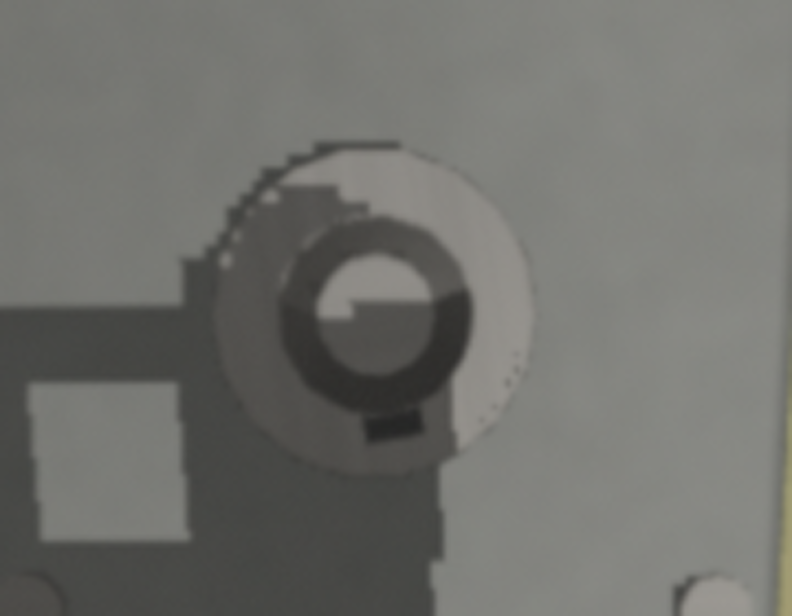

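>>> play_rows --pt "0.0878 0.06 0 0 0.0035 0.002 0" --pt "0.0878 0.12 0 0 0.0035 0.002 0" --pt "0.0878 0.13 0 0.002 0.0035 0.002 0" --pt "0.0878 0.13 0 0.002 0.0035 0.002 0" --pt "0.0878 0.13 0 0.002 0.0035 0.002 0"

```text
clock: 8.12
tool_pos: [0.6135, -0.1654, 0.1784]
eef_rot: [-0.001, 0.708, 0.706, -0.001]
contact_force: [0.6, -0.4, 0.3]
opening: 0.0879
```

```bash
python3 - <<'E'
from h import *
import pickle
o,im=snap('wrist','w7.png'); pickle.dump(o,open('w7.pkl','wb')); st()
plan([.615,-.033,.18],0)
crop(im,240,60,420,200,4.4,'w7c.png')
E
```

```text
t 8.18 p [ 0.6134 -0.1656  0.1781] yaw -0.0032 tilt [-0.0031  0.0012] F [-0.5 -0.6  0.5] T [-0.05  0.    0.02] op 0.0878 q [-0.32  0.19  1.21  0.    1.75 -0.31]
t 8.18 shift [ 0.1326  0.0011 -0.0018] turn [-0.0031 -0.0012 -0.0032] rows~ 2.1
```

View pics/w7c.png

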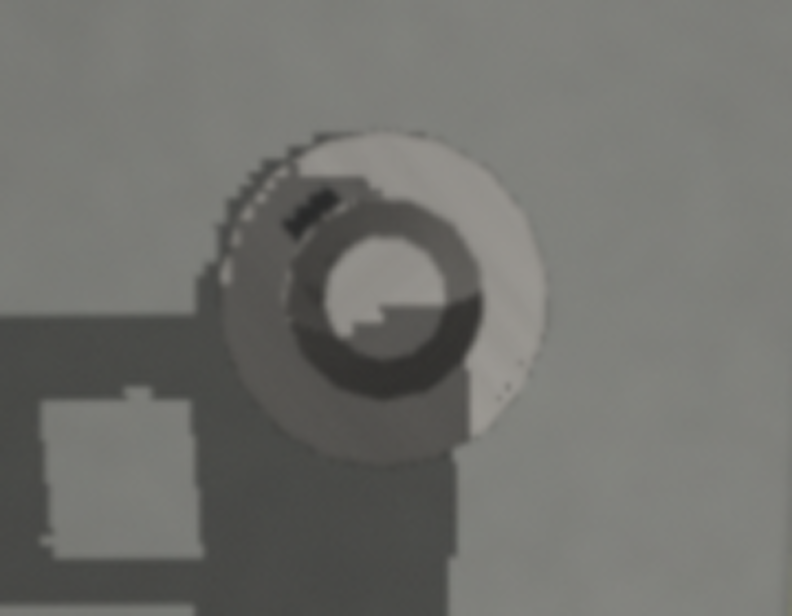

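>>> play_rows --pt "0.0878 0.06 0 0 0 0 0" --pt "0.0878 0.12 0 0 0 0 0" --pt "0.0878 0.13 0 0 0 0 0" --pt "0.0878 0.13 0 0 0 0 0" --pt "0.0878 0.13 0 0 0 0 0"

```text
clock: 8.8
tool_pos: [0.6138, -0.036, 0.1777]
eef_rot: [-0.002, 0.708, 0.706, -0.001]
contact_force: [0.6, -0.4, -0.6]
opening: 0.0878
```

```bash
python3 - <<'E'
from h import *
import pickle
o,im=snap('wrist','w8.png'); pickle.dump(o,open('w8.pkl','wb')); st()
plan([.4393,-.0004,.18],0)
crop(im,240,60,420,200,4.4,'w8c.png')
E
```

```text
t 8.85 p [ 0.6137 -0.036   0.1777] yaw -0.0038 tilt [-0.004   0.0013] F [-0.1 -0.1 -0.2] T [-0.06  0.04  0.06] op 0.0877 q [-0.11  0.13  1.27  0.    1.75 -0.11]
t 8.85 shift [ 0.0349 -0.1746 -0.0016] turn [-0.004  -0.0013 -0.0038] rows~ 2.8
```

View pics/w8c.png

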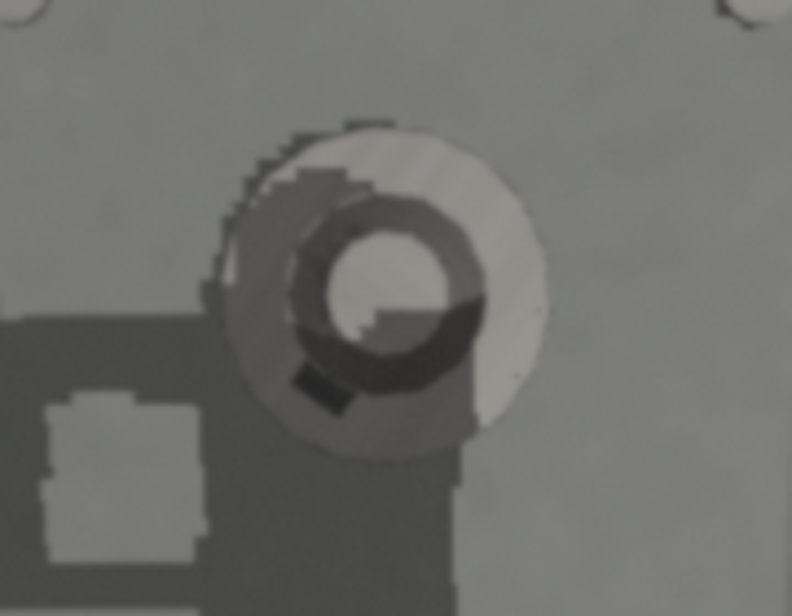

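```bash
python3 - <<'E'
from h import *
import pickle
f=lambda L,z,o:cast('wrist',np.array(L)/4.4+[240,60],z,o)
for n,k,c,e in(('s3',6,(375,313),[(368,442),(425,430)]),('s2',7,(383,297),[(280,223),(327,188)]),('s1',8,(385,294),[(292,383),(342,416)])):
    o=pickle.load(open('w%d.pkl'%k,'rb')); C=f([c],.048,o)[0]; E=f(e,.066,o); m=E.mean(0)-C
    d=E[1]-E[0]; ang=np.arctan2(m[1],m[0]); n2=np.arctan2(d[0],-d[1])
    n2=n2 if abs(np.angle(np.exp(1j*(n2-ang))))<1.5 else n2+np.pi
    print(n,C,'reach',np.linalg.norm(m[:2]),'w',np.linalg.norm(d),'ang',ang,'edge',np.angle(np.exp(1j*n2)))
E
```

```text
s3 [ 0.61550486 -0.22294592  0.048     ] reach 0.018462771910827357 w 0.008821397680637078 ang -1.3994001587964273 edge -1.364722031313245
s2 [ 0.61579091 -0.09264444  0.048     ] reach 0.017397261863994 w 0.008464755863526803 ang 2.308672412953341 edge 2.189265519810835
s1 [0.61621568 0.03723485 0.048     ] reach 0.018537016700385604 w 0.008843905896512768 ang -2.1552794128961517 edge -2.15313666095085
```

>>> play_rows --pt "0.0878 0.01 -0.06 0 0 0 0" --pt "0.0878 0.02 -0.12 0 0 0 0" --pt "0.0878 0.035 -0.175 -0.002 -0.004 -0.001 -0.004" --pt "0.0878 0.035 -0.175 -0.002 -0.004 -0.001 -0.004" --pt "0.0878 0.035 -0.175 -0.002 -0.004 -0.001 -0.004" --pt "0.0878 0.035 -0.175 -0.002 -0.004 -0.001 -0.004"

```text
clock: 9.6
tool_pos: [0.4397, 0.0005, 0.1805]
eef_rot: [-0.0, 0.707, 0.708, 0.0]
contact_force: [0.3, -0.3, 0.3]
opening: 0.0875
```

```bash
python3 - <<'E'
from h import *
import pickle
o,im=snap('wrist','w9.png'); pickle.dump(o,open('w9.pkl','wb')); st()
crop(im,220,30,420,230,3.5,'w9c.png')
E
```

```text
t 9.65 p [0.4396 0.0006 0.1803] yaw 0.0015 tilt [-0.0006  0.0008] F [0.6 0.5 0.6] T [-0.06  0.06 -0.03] op 0.0878 q [-0.08 -0.35  1.71  0.    1.78 -0.08]
```

View pics/w9c.png

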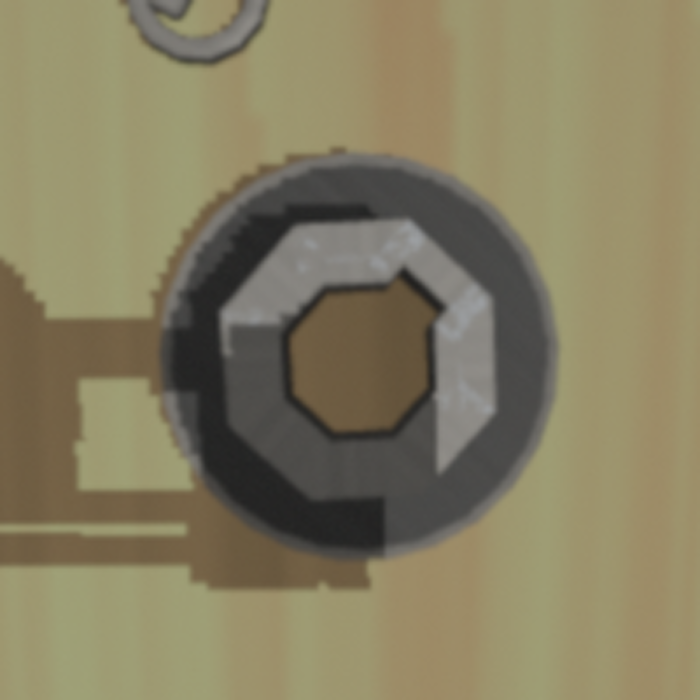

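```bash
cat >> h.py <<'E'
def oct(V,c,o,s,off,z=.045):
    """V: octagon vertices (crop px) in order, c: keyway mid"""
    P=cast('wrist',np.array(V)/s+off,z,o)[:,:2]; n=len(P)
    C=P.mean(0); k=cast('wrist',np.array([c])/s+off,z,o)[0,:2]-C
    ph=np.arctan2(k[1],k[0]); a=[];w=[]
    for i in range(n):
        d=P[(i+1)%n]-P[i]; a.append(np.arctan2(d[1],d[0]))
    th=np.angle(np.mean(np.exp(8j*np.array(a))))/8
    al=th+np.round((ph-th)/(np.pi/4))*np.pi/4
    print('centre',np.round(C,4),'flats',np.round([np.linalg.norm(P[i]-P[(i+4)%n]) for i in range(n//2)],4),'keyraw %.3f'%ph,'reach %.4f'%np.linalg.norm(k),'key by flats %.3f'%al, 'edges',np.round([np.angle(np.exp(8j*(x-th)))/8 for x in a],3))
    return C,al
E
python3 - <<'E'
from h import *
import pickle
o=pickle.load(open('w9.pkl','rb'))
oct([(297,226),(410,220),(490,293),(494,408),(420,496),(310,500),(228,425),(222,308)],(424,289),o,3.5,[220,30])
print(cast('wrist',np.array([(360,355)])/3.5+[220,30],.014,o))
plan([.4397,.0688,.10],1.614)
E
```

```text
centre [0.4389 0.0695] flats [0.0586 0.0587 0.0588 0.0581] keyraw 0.825 reach 0.0191 key by flats 0.836 edges [ 0.001  0.02   0.006  0.041 -0.013 -0.007 -0.017 -0.03 ]
[[0.43906919 0.07068132 0.014     ]]
t 9.65 shift [0.0681 0.0002 0.0803] turn [ 2.0000e-04 -1.1000e-03 -1.6125e+00] rows~ 8.6
```

>>> play_rows --pt "0.0878 0.03 0 0.02 0 0 -0.18" --pt "0.0878 0.05 0 0.04 0 0 -0.36" --pt "0.0878 0.069 0 0.06 0 0 -0.54" --pt "0.0878 0.069 0 0.08 0 -0.001 -0.9" --pt "0.0878 0.069 0 0.08 0 -0.001 -1.2" --pt "0.0878 0.069 0 0.08 0 -0.001 -1.615" --pt "0.0878 0.069 0 0.08 0 -0.001 -1.615" --pt "0.0878 0.069 0 0.08 0 -0.001 -1.615"

```text
clock: 10.65
tool_pos: [0.4392, 0.0701, 0.1001]
eef_rot: [-0.0, 0.042, 0.999, 0.0]
contact_force: [-0.7, 0.5, 0.1]
opening: 0.088
```

>>> play_rows --pt "0.0878 0 0 0 0 0 0" --pt "0.0878 0 0 0 0 0 0" --pt "0.0878 0 0 0 0 0 0"

```text
clock: 11.02
tool_pos: [0.4387, 0.0702, 0.1005]
eef_rot: [0.0, 0.046, 0.999, 0.0]
contact_force: [0.2, -0.2, -1.3]
opening: 0.0879
```

```bash
python3 - <<'E'
from h import *
st(); plan([.439,.0698,.021],1.617); o,im=snap('wrist','w10.png')
E
```

```text
t 11.03 p [0.4387 0.0702 0.1005] yaw 1.4779 tilt [0.0006 0.0001] F [ 0.2 -0.2 -1.3] T [-0.01 -0.07  0.05] op 0.0879 q [ 0.08 -0.33  1.84  0.    1.64 -1.4 ]
t 11.03 shift [-0.0003 -0.0004  0.0795] turn [ 0.0002  0.0006 -0.1391] rows~ 1.3
```

View pics/w10.png

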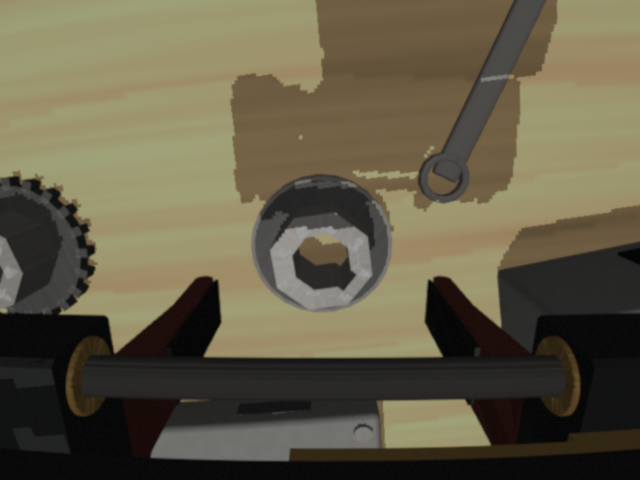

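The sheave hub (bright rim, steel boss, not coloured) is centred between the fingers at (321,265). I'll finish the turn, go down and grip.

>>> play_rows --pt "0.0878 0 0 0.02 0 0 -0.139" --pt "0.0878 0 0 0.05 0 0 -0.139" --pt "0.0878 0 0 0.0795 0 0 -0.139" --pt "0.0878 0 0 0.0795 0 0 -0.139" --pt "0.04 0 0 0.0795 0 0 -0.139" --pt "0.04 0 0 0.0795 0 0 -0.139" --pt "0.04 0 0 0.0795 0 0 -0.139" --pt "0.04 0 0 0.0795 0 0 -0.139" --squeeze 50

```text
clock: 12.08
tool_pos: [0.4391, 0.07, 0.0219]
eef_rot: [0.001, -0.024, 1.0, -0.0]
contact_force: [-0.5, -1.9, 2.7]
opening: 0.0539
```

```bash
python3 - <<'E'
from h import *
st()
E
```

```text
t 12.07 p [0.4391 0.07   0.0219] yaw 1.6188 tilt [ 0.0022 -0.0005] F [-0.5 -1.9  2.7] T [-0.43  0.02  0.03] op 0.0539 q [ 0.08 -0.29  1.94 -0.    1.49 -1.54]
```

```bash
python3 - <<'E'
from h import *
plan([.6162,.0372,.14],-1.367)
E
```

```text
t 12.07 shift [-0.1756 -0.0413 -0.1177] turn [3.1000e-03 1.2000e-03 2.9858e+00] rows~ 16.0
```

>>> play_rows --pt "0.04 0 0 -0.02 0 0 0" --pt "0.04 0 0 -0.05 0 0 0.18" --pt "0.04 0 0 -0.09 0 0 0.36" --pt "0.04 0 0 -0.118 0 0 0.54" --pt "0.04 -0.04 -0.01 -0.118 0 0 0.72" --pt "0.04 -0.08 -0.02 -0.118 0 0 0.9" --pt "0.04 -0.12 -0.03 -0.118 0 0 1.08" --pt "0.04 -0.16 -0.038 -0.118 0 0 1.26"

```text
clock: 13.08
tool_pos: [0.6004, 0.0397, 0.1367]
eef_rot: [-0.001, 0.572, 0.82, -0.001]
contact_force: [0.7, 1.0, -7.5]
opening: 0.0537
```

```bash
python3 - <<'E'
from h import *
st();plan([.6162,.0372,.14],-1.367)
E
```

```text
t 13.07 p [0.6004 0.0397 0.1367] yaw 0.3529 tilt [-0.0035  0.0003] F [ 0.7  1.  -7.5] T [-0.05 -0.02  0.05] op 0.0537 q [ 0.01  0.1   1.37  0.    1.67 -0.34]
t 13.07 shift [-0.0078  0.0139 -0.0034] turn [-3.6000e-03  1.7000e-03  1.7199e+00] rows~ 9.2
```

>>> play_rows --pt "0.04 -0.004 0.007 -0.003 0 0 0.18" --pt "0.04 -0.008 0.014 -0.003 -0.003 0.002 0.36" --pt "0.04 -0.008 0.014 -0.003 -0.003 0.002 0.54" --pt "0.04 -0.008 0.014 -0.003 -0.003 0.002 0.72" --pt "0.04 -0.008 0.014 -0.003 -0.003 0.002 0.9" --pt "0.04 -0.008 0.014 -0.003 -0.003 0.002 1.08" --pt "0.04 -0.008 0.014 -0.003 -0.003 0.002 1.26" --pt "0.04 -0.008 0.014 -0.003 -0.003 0.002 1.44"

```text
clock: 14.08
tool_pos: [0.615, 0.0375, 0.1395]
eef_rot: [-0.001, 0.971, 0.24, -0.0]
contact_force: [-0.6, 0.1, -7.4]
opening: 0.0537
```

```bash
python3 - <<'E'
from h import *
st();plan([.6162,.0372,.14],-1.367)
E
```

```text
t 14.07 p [0.615  0.0375 0.1395] yaw -1.0869 tilt [-0.0008  0.0011] F [-0.6  0.1 -7.4] T [-0.05  0.1  -0.03] op 0.0537 q [0.01 0.13 1.33 0.   1.68 1.09]
t 14.07 shift [ 0.0009  0.0008 -0.0005] turn [-0.0013  0.0004  0.2801] rows~ 1.5
```

>>> play_rows --pt "0.04 0.001 0.001 0 -0.001 0 0.18" --pt "0.04 0.001 0.001 0 -0.001 0 0.28" --pt "0.04 0.001 0.001 0 -0.001 0 0.28" --pt "0.04 0.001 0.001 0.015 -0.001 0 0.28" --pt "0.04 0.001 0.001 0.03 -0.001 0 0.28" --pt "0.04 0.001 0.001 0.04 -0.001 0 0.28" --pt "0.04 0.001 0.001 0.04 -0.001 0 0.28"

```text
clock: 14.95
tool_pos: [0.6167, 0.0371, 0.1002]
eef_rot: [0.0, 0.994, 0.105, 0.001]
contact_force: [-0.1, 0.7, -7.3]
opening: 0.054
```

```bash
python3 - <<'E'
from h import *
st();plan([.6162,.0372,.07],-1.367); snap('wrist','w11.png')
E
```

```text
t 14.95 p [0.6167 0.0371 0.1002] yaw -1.3607 tilt [ 0.0011 -0.    ] F [-0.1  0.7 -7.3] T [ 0.01  0.14 -0.05] op 0.0540 q [ 0.    0.15  1.39 -0.    1.61  1.37]
t 14.95 shift [-0.0005 -0.0002  0.0302] turn [ 0.0002 -0.0011  0.0063] rows~ 0.5
```

View pics/w11.png

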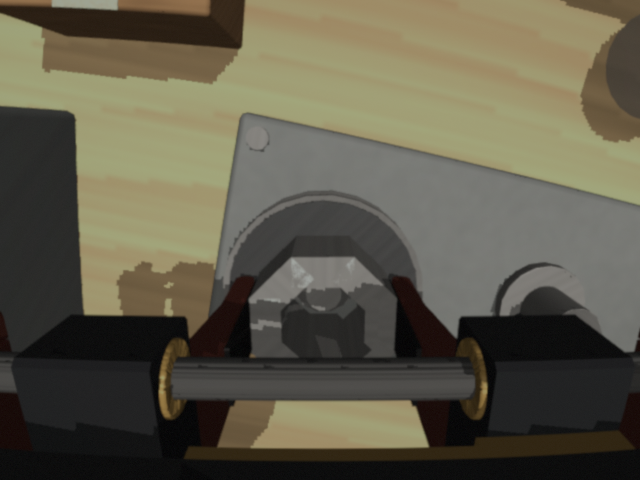

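The spindle nose is inside the bore at (325,297) and there is no side force. I'll lower in small steps, checking the force.

>>> play_rows --pt "0.04 -0.0005 0 0.008 0 -0.001 0.006" --pt "0.04 -0.0005 0 0.014 0 -0.001 0.006" --pt "0.04 -0.0005 0 0.017 0 -0.001 0.006" --pt "0.04 -0.0005 0 0.017 0 -0.001 0.006"

```text
clock: 15.5
tool_pos: [0.617, 0.037, 0.0849]
eef_rot: [0.0, 0.995, 0.102, 0.001]
contact_force: [-0.5, 0.4, -7.3]
opening: 0.0534
```

```bash
python3 - <<'E'
from h import *
st()
E
```

```text
t 15.50 p [0.617  0.037  0.0849] yaw -1.3670 tilt [ 0.0029 -0.0002] F [-0.5  0.4 -7.3] T [-0.01  0.13  0.  ] op 0.0534 q [ 0.    0.15  1.41 -0.    1.58  1.37]
```

>>> play_rows --pt "0.04 -0.0005 0 0.006 0 0 0" --pt "0.04 -0.0005 0 0.012 0 0 0" --pt "0.04 -0.0005 0 0.0145 0 0 0" --pt "0.04 -0.0005 0 0.0145 0 0 0"

```text
clock: 16.0
tool_pos: [0.6167, 0.0369, 0.0706]
eef_rot: [0.0, 0.995, 0.102, 0.002]
contact_force: [0.9, 1.1, -7.7]
opening: 0.0539
```

```bash
python3 - <<'E'
from h import *
st()
E
```

```text
t 16.00 p [0.6167 0.0369 0.0706] yaw -1.3670 tilt [ 0.0032 -0.0002] F [ 0.9  1.1 -7.7] T [ 0.01  0.15 -0.01] op 0.0539 q [ 0.    0.16  1.43 -0.    1.55  1.37]
```

>>> play_rows --pt "0.04 0 0 0.001 0 0 0" --pt "0.0878 0 0 0.001 0 0 0" --pt "0.0878 0 0 0.001 0 0 0" --pt "0.0878 0 0 0.001 0 0 0" --pt "0.0878 0 0 -0.04 0 0 0" --pt "0.0878 0 0 -0.1 0 0 0" --pt "0.0878 0 0 -0.11 0 0 0"

```text
clock: 16.88
tool_pos: [0.6184, 0.0369, 0.1876]
eef_rot: [0.001, 0.995, 0.102, 0.007]
contact_force: [-0.2, -0.4, -0.0]
opening: 0.0878
```

```bash
python3 - <<'E'
from h import *
st(); snap('wrist','w12.png'); o,im=snap('top','t12.png'); crop(im,280,150,430,270,5,'t12c.png'); plan([.4248,-.203,.18],0)
E
```

```text
t 16.88 p [0.6184 0.0369 0.1876] yaw -1.3670 tilt [ 0.0137 -0.0002] F [-0.2 -0.4 -0. ] T [ 0.01  0.11 -0.  ] op 0.0878 q [ 0.    0.13  1.25 -0.    1.75  1.37]
t 16.98 shift [-0.2371  0.1959  0.0018] turn [ 0.0068 -0.0053 -1.367 ] rows~ 7.3
```

View pics/w12.png

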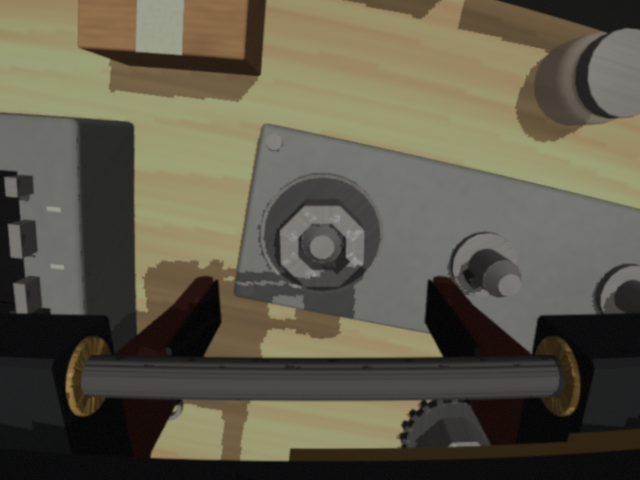

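View pics/t12c.png

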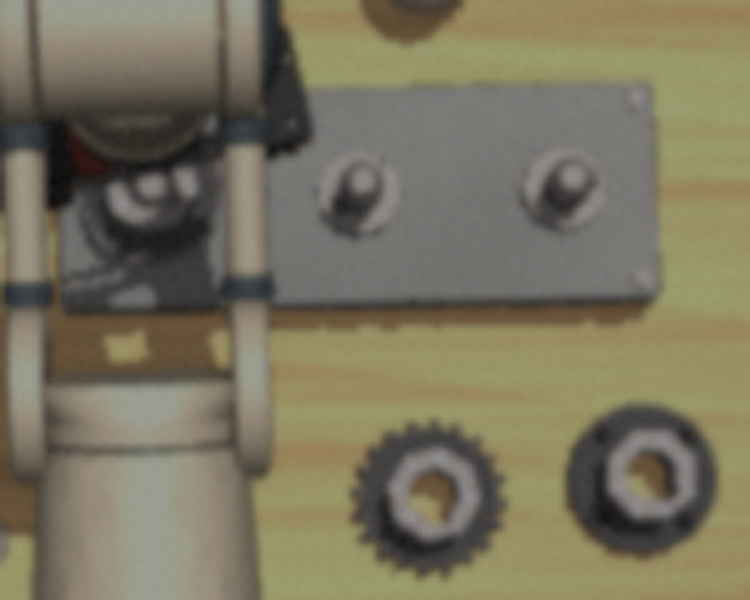

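Hub_c is home on spindle_1, with the shaft end centred in the bore at (322,246). Next I'll look at the sprocket, hub_a.

>>> play_rows --pt "0.0878 -0.03 0.025 0 0.007 -0.005 -0.18" --pt "0.0878 -0.06 0.05 0 0.007 -0.005 -0.36" --pt "0.0878 -0.1 0.08 0 0.007 -0.005 -0.54" --pt "0.0878 -0.14 0.115 0 0.007 -0.005 -0.72" --pt "0.0878 -0.18 0.15 0 0.007 -0.005 -0.9" --pt "0.0878 -0.237 0.196 0 0.007 -0.005 -1.08" --pt "0.0878 -0.237 0.196 0 0.007 -0.005 -1.26" --pt "0.0878 -0.237 0.196 0 0.007 -0.005 -1.367"

```text
clock: 17.98
tool_pos: [0.4223, -0.204, 0.1778]
eef_rot: [-0.003, 0.706, 0.708, -0.002]
contact_force: [-0.0, 0.2, -0.3]
opening: 0.0878
```

```bash
python3 - <<'E'
from h import *
import pickle
r.get_obs(); optics.camera('wrist')
o,im=snap('wrist','w13.png'); pickle.dump(o,open('w13.pkl','wb')); st()
crop(im,220,30,420,230,3.5,'w13c.png')
E
```

```text
t 18.07 p [ 0.423  -0.2031  0.178 ] yaw -0.0003 tilt [-0.0073  0.0019] F [0.1 0.3 0.3] T [-0.03  0.07  0.02] op 0.0879 q [-0.52 -0.26  1.64 -0.    1.77 -0.52]
```

View pics/w13c.png

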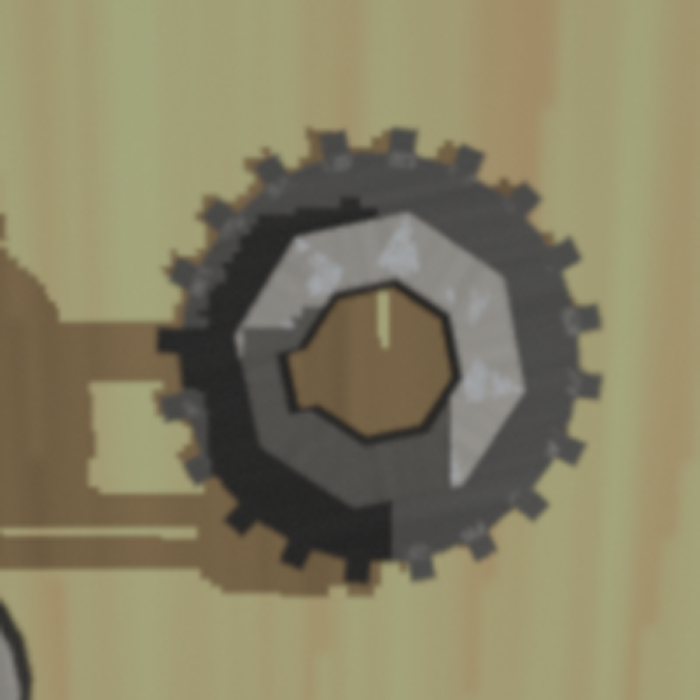

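Toothed flange and steel boss: this is hub_a. Its keyway points left, with the slot floor at crop (288,382).

```bash
python3 - <<'E'
from h import *
import pickle
o=pickle.load(open('w13.pkl','rb'))
oct([(297,237),(406,212),(505,275),(524,387),(466,485),(355,508),(262,447),(238,335)],(288,382),o,3.5,[220,30])
print(cast('wrist',np.array([(380,355)])/3.5+[220,30],.010,o))
E
```

```text
centre [ 0.4251 -0.1345] flats [0.0591 0.0586 0.0589 0.058 ] keyraw -2.930 reach 0.0191 key by flats -2.917 edges [-0.001  0.022 -0.023  0.044 -0.012 -0.012 -0.018  0.002]
[[ 0.42491154 -0.13304009  0.01      ]]
```

```bash
python3 - <<'E'
from h import *
import pickle
im=cv2.imread('pics/w7.png'); crop(im[:,:,::-1],290,90,350,135,12,'w7z.png')
E
```

```text
(no output)
```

View pics/w7z.png

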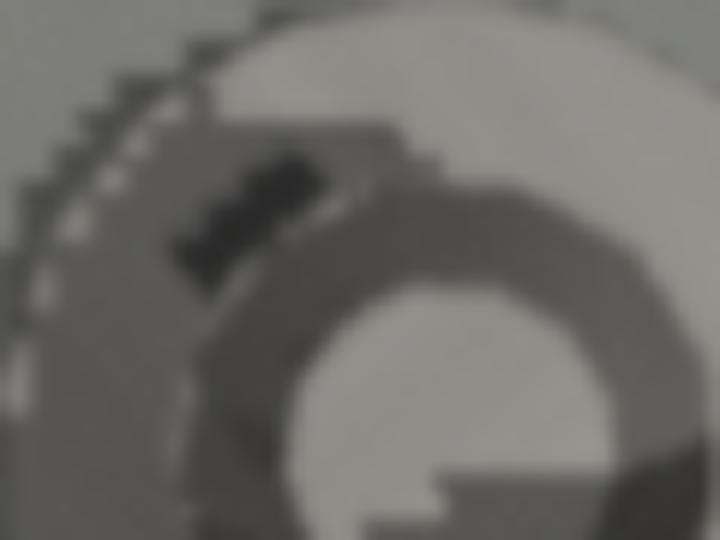

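```bash
python3 - <<'E'
from h import *
st(); plan([.425,-.134,.021],.2195)
E
```

```text
t 18.07 p [ 0.423  -0.2031  0.178 ] yaw -0.0003 tilt [-0.0073  0.0019] F [0.1 0.3 0.3] T [-0.03  0.07  0.02] op 0.0879 q [-0.52 -0.26  1.64 -0.    1.77 -0.52]
t 18.07 shift [0.0688 0.0031 0.1571] turn [-0.007  -0.0027 -0.2198] rows~ 2.7
```

>>> play_rows --pt "0.0878 0.055 0.003 0 -0.007 -0.003 -0.12" --pt "0.0878 0.069 0.003 0.03 -0.007 -0.003 -0.22" --pt "0.0878 0.069 0.003 0.08 -0.007 -0.003 -0.22" --pt "0.0878 0.069 0.003 0.1 -0.007 -0.003 -0.22" --pt "0.0878 0.069 0.003 0.1 -0.007 -0.003 -0.22"

```text
clock: 18.7
tool_pos: [0.4255, -0.1335, 0.0784]
eef_rot: [-0.0, 0.626, 0.78, -0.0]
contact_force: [-0.6, -0.2, -0.3]
opening: 0.0879
```

```bash
python3 - <<'E'
from h import *
st(); plan([.425,-.134,.020],.2195); snap('wrist','w14.png')
E
```

```text
t 18.70 p [ 0.4255 -0.1335  0.0784] yaw 0.2189 tilt [-0.001  -0.0004] F [-0.6 -0.2 -0.3] T [-0.02  0.04  0.02] op 0.0879 q [-0.38 -0.32  1.86 -0.    1.6  -0.6 ]
t 18.70 shift [-0.0003 -0.0005  0.0584] turn [-0.001   0.0002 -0.0006] rows~ 0.9
```

View pics/w14.png

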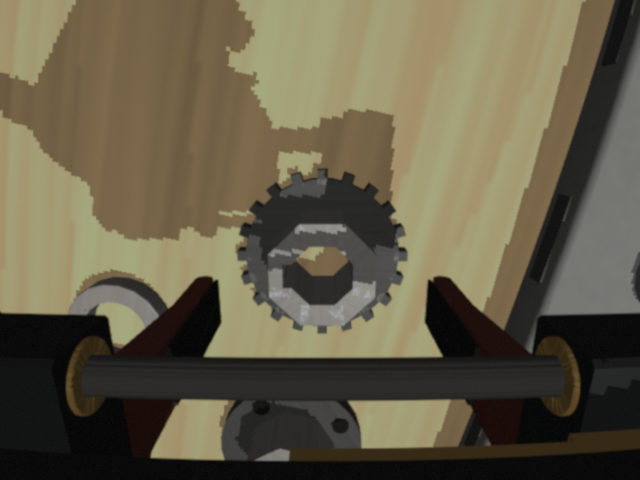

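```bash
python3 - <<'E'
from h import *
o=r.get_obs(); P,M=pose(o)
p=cast('wrist',[(70,310),(170,320),(120,310)],.016,o); print(p,(p-P)@M)
E
```

```text
[[ 0.28116437 -0.20212411  0.016     ]
 [ 0.34408563 -0.19393059  0.016     ]
 [ 0.31277403 -0.19451173  0.016     ]] [[-0.03476577 -0.15674849  0.06413534]
 [-0.04043503 -0.09354989  0.06425422]
 [-0.0342011  -0.12424007  0.06418931]]
```

>>> play_rows --pt "0.0878 0 0 0.03 0 0 0" --pt "0.0878 0 -0.0005 0.0584 0 0 0" --pt "0.0878 0 -0.0005 0.0584 0 0 0" --pt "0.04 0 -0.0005 0.0584 0 0 0" --pt "0.04 0 -0.0005 0.0584 0 0 0" --pt "0.04 0 -0.0005 0.0584 0 0 0" --pt "0.04 0 -0.0005 0.0584 0 0 0"

```text
clock: 19.62
tool_pos: [0.4261, -0.1345, 0.0225]
eef_rot: [0.002, 0.625, 0.78, -0.0]
contact_force: [-3.2, -0.3, 3.8]
opening: 0.0537
```

```bash
python3 - <<'E'
from h import *
st(); plan([.6158,-.0926,.14],.2195-1.096)
E
```

```text
t 19.62 p [ 0.4261 -0.1345  0.0225] yaw 0.2199 tilt [ 0.0027 -0.0026] F [-3.2 -0.3  3.8] T [-0.17  0.75 -0.07] op 0.0537 q [-0.38 -0.28  1.94 -0.    1.48 -0.6 ]
t 19.62 shift [-0.0008  0.1945 -0.1171] turn [0.0035 0.0017 1.0964] rows~ 5.9
```

>>> play_rows --pt "0.04 0 0 -0.02 0 0 0" --pt "0.04 0 0 -0.06 0 0 0.15" --pt "0.04 0 0.01 -0.105 0 0 0.32" --pt "0.04 0 0.05 -0.118 0.003 0.002 0.5" --pt "0.04 0 0.1 -0.118 0.003 0.002 0.68" --pt "0.04 0 0.15 -0.118 0.003 0.002 0.86" --pt "0.04 -0.001 0.194 -0.118 0.003 0.002 1.04" --pt "0.04 -0.001 0.194 -0.118 0.003 0.002 1.096"

```text
clock: 20.62
tool_pos: [0.6164, -0.0913, 0.1355]
eef_rot: [-0.002, 0.94, 0.34, -0.002]
contact_force: [-0.1, -0.7, -6.5]
opening: 0.0536
```

```bash
python3 - <<'E'
from h import *
st(); plan([.6158,-.0926,.10],.2195-1.096)
E
```

```text
t 20.62 p [ 0.6164 -0.0913  0.1355] yaw -0.8774 tilt [-0.0055  0.0027] F [-0.1 -0.7 -6.5] T [-0.07  0.17 -0.02] op 0.0536 q [-0.2   0.16  1.31  0.    1.68  0.68]
t 20.62 shift [-0.0012  0.0008  0.0355] turn [-0.0056  0.0025 -0.0009] rows~ 0.6
```

>>> play_rows --pt "0.04 0 0 0.015 -0.003 0.002 0" --pt "0.04 -0.001 0.0005 0.03 -0.003 0.002 0" --pt "0.04 -0.001 0.0005 0.0355 -0.003 0.002 0" --pt "0.04 -0.001 0.0005 0.0355 -0.003 0.002 0"

```text
clock: 21.12
tool_pos: [0.6143, -0.0937, 0.1041]
eef_rot: [0.001, 0.94, 0.34, 0.001]
contact_force: [-0.3, 0.3, -6.4]
opening: 0.0537
```

```bash
python3 - <<'E'
from h import *
st(); plan([.6158,-.0926,.0705],.2195-1.096); snap('wrist','w15.png')
E
```

```text
t 21.12 p [ 0.6143 -0.0937  0.1041] yaw -0.8760 tilt [0.0031 0.    ] F [-0.3  0.3 -6.4] T [-0.04  0.18  0.  ] op 0.0537 q [-0.21  0.15  1.37  0.    1.61  0.67]
t 21.12 shift [0.0018 0.0001 0.0336] turn [ 0.002  -0.0024  0.0005] rows~ 0.5
```

View pics/w15.png

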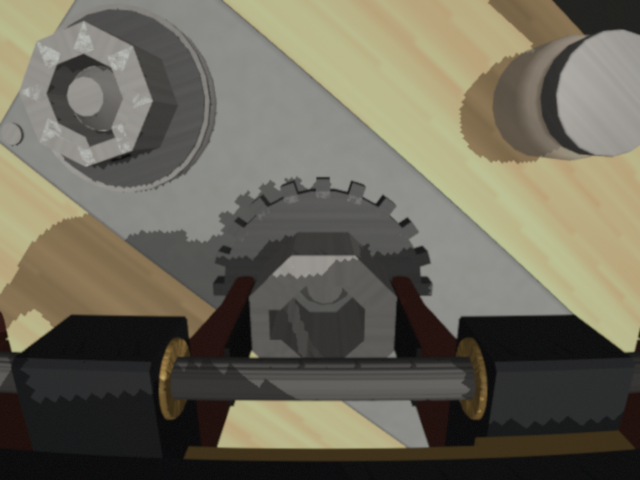

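>>> play_rows --pt "0.04 0.001 0 0.005 0.001 -0.002 0" --pt "0.04 0.0015 0 0.012 0.001 -0.002 0" --pt "0.04 0.0015 0 0.0185 0.001 -0.002 0" --pt "0.04 0.0015 0 0.0185 0.001 -0.002 0"

```text
clock: 21.68
tool_pos: [0.6156, -0.0925, 0.0849]
eef_rot: [0.0, 0.94, 0.34, -0.0]
contact_force: [-0.3, 0.3, -5.7]
opening: 0.0537
```

```bash
python3 - <<'E'
from h import *
st(); plan([.6158,-.0926,.0705],.2195-1.096)
E
```

```text
t 21.68 p [ 0.6156 -0.0925  0.0849] yaw -0.8759 tilt [-0.0001 -0.0003] F [-0.3  0.3 -5.7] T [-0.05  0.15 -0.03] op 0.0537 q [-0.2   0.17  1.39 -0.    1.58  0.67]
t 21.68 shift [0.0001 0.0002 0.0144] turn [0.0002 0.0003 0.0006] rows~ 0.2
```

>>> play_rows --pt "0.04 0 0 0.006 0 0 0" --pt "0.04 0 0 0.011 0 0 0" --pt "0.04 0 0 0.0138 0 0 0" --pt "0.04 0 0 0.0138 0 0 0"

```text
clock: 22.18
tool_pos: [0.616, -0.0926, 0.072]
eef_rot: [0.001, 0.94, 0.34, 0.001]
contact_force: [0.5, 0.5, -6.0]
opening: 0.0534
```

```bash
python3 - <<'E'
from h import *
st()
E
```

```text
t 22.18 p [ 0.616  -0.0926  0.072 ] yaw -0.8760 tilt [ 0.0014 -0.0006] F [ 0.5  0.5 -6. ] T [-0.08  0.14  0.04] op 0.0534 q [-0.2   0.17  1.41 -0.    1.56  0.67]
```

>>> play_rows --pt "0.04 0 0 0.001 0 0 0" --pt "0.0878 0 0 0.001 0 0 0" --pt "0.0878 0 0 0.001 0 0 0" --pt "0.0878 0 0 0.001 0 0 0" --pt "0.0878 0 0 -0.04 0 0 0" --pt "0.0878 0 0 -0.1 0 0 0" --pt "0.0878 0 0 -0.11 0 0 0"

```text
clock: 23.05
tool_pos: [0.618, -0.093, 0.1892]
eef_rot: [0.003, 0.94, 0.34, 0.005]
contact_force: [-0.4, -0.3, -0.0]
opening: 0.088
```

```bash
python3 - <<'E'
from h import *
st(); snap('wrist','w16.png'); o,im=snap('top','t16.png'); crop(im,280,150,430,270,5,'t16c.png'); plan([.4335,-.339,.18],0)
E
```

```text
t 23.05 p [ 0.618  -0.093   0.1892] yaw -0.8760 tilt [ 0.012  -0.0028] F [-0.4 -0.3 -0. ] T [-0.    0.09 -0.02] op 0.0880 q [-0.2   0.14  1.23 -0.    1.75  0.67]
t 23.15 shift [-0.2986  0.0717  0.0042] turn [ 0.0067 -0.0013 -0.876 ] rows~ 4.9
```

View pics/w16.png

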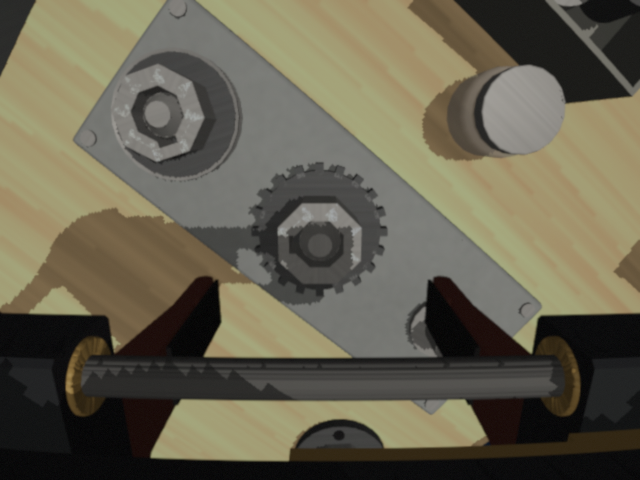

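View pics/t16c.png

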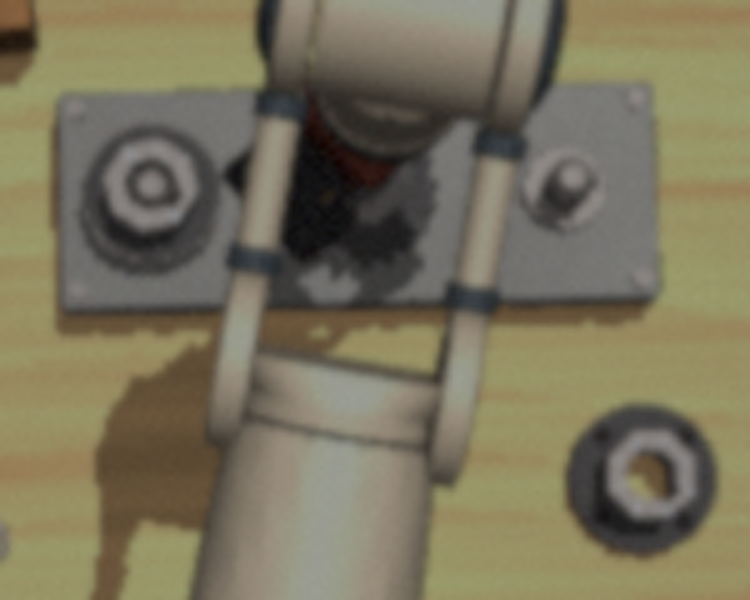

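Hub_a is home on the middle spindle at (320,243). Hub_b is still in place. Moving to view it.

>>> play_rows --pt "0.0878 -0.06 0.014 0 0.006 -0.001 -0.18" --pt "0.0878 -0.12 0.028 0 0.006 -0.001 -0.36" --pt "0.0878 -0.18 0.042 0 0.006 -0.001 -0.54" --pt "0.0878 -0.24 0.057 0 0.006 -0.001 -0.72" --pt "0.0878 -0.299 0.072 0 0.006 -0.001 -0.876" --pt "0.0878 -0.299 0.072 0 0.006 -0.001 -0.876" --pt "0.0878 -0.299 0.072 0 0.006 -0.001 -0.876"

```text
clock: 24.02
tool_pos: [0.4319, -0.3391, 0.1805]
eef_rot: [-0.003, 0.708, 0.706, -0.001]
contact_force: [-0.5, 0.3, -0.0]
opening: 0.0878
```

```bash
python3 - <<'E'
from h import *
import pickle
optics.camera('wrist')
o,im=snap('wrist','w17.png'); pickle.dump(o,open('w17.pkl','wb')); st()
crop(im,220,30,420,230,3.5,'w17c.png')
E
```

```text
t 24.12 p [ 0.433  -0.3382  0.1813] yaw -0.0000 tilt [-0.0044  0.0023] F [-0.3  0.1 -0.1] T [-0.03  0.01  0.03] op 0.0882 q [-0.72 -0.04  1.44 -0.    1.75 -0.72]
```

View pics/w17c.png

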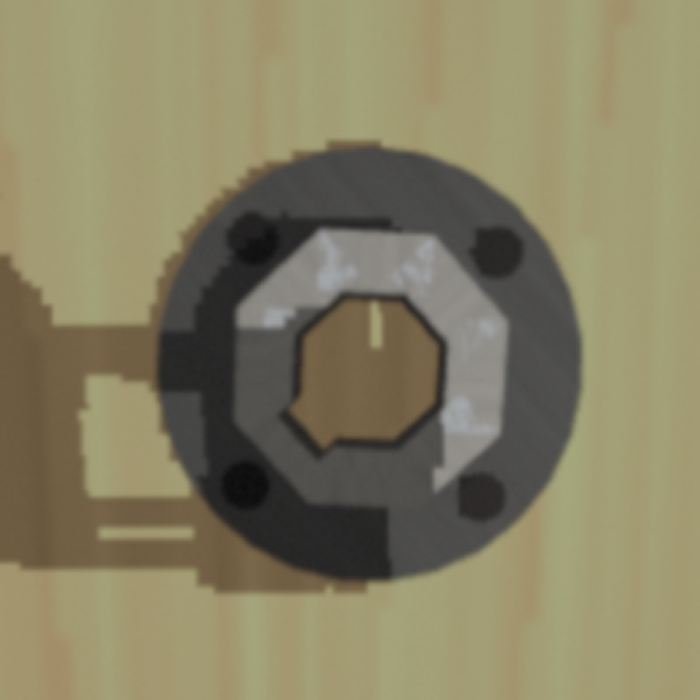

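```bash
python3 - <<'E'
from h import *
import pickle
o=pickle.load(open('w17.pkl','rb'))
C,al=oct([(320,230),(435,236),(508,318),(501,435),(421,508),(305,500),(234,420),(238,305)],(302,434),o,3.5,[220,30])
print(cast('wrist',np.array([(370,363)])/3.5+[220,30],.012,o))
d=-1.385-al; print('delta',np.angle(np.exp(1j*d)),[al+k*np.pi/4 for k in range(8)])
E
```

```text
centre [ 0.4336 -0.2711] flats [0.0586 0.0584 0.0588 0.059 ] keyraw -2.402 reach 0.0188 key by flats -2.409 edges [ 0.002  0.02   0.012  0.01  -0.016 -0.011 -0.002 -0.016]
[[ 0.43360838 -0.26972959  0.012     ]]
delta 1.0243940096058497 [np.float64(-2.4093940096058497), np.float64(-1.6239958462084014), np.float64(-0.8385976828109531), np.float64(-0.05319951941350487), np.float64(0.7321986439839434), np.float64(1.5175968073813917), np.float64(2.30299497077884), np.float64(3.0883931341762882)]
```

```bash
python3 - <<'E'
from h import *
plan([.4336,-.2705,.08],-.839)
E
```

```text
t 24.12 shift [0.0674 0.001  0.1015] turn [-5.10e-03 -3.00e-04  8.39e-01] rows~ 4.5
```

>>> play_rows --pt "0.0878 0.04 0.001 0 -0.005 0 0.18" --pt "0.0878 0.0674 0.001 0.03 -0.005 0 0.36" --pt "0.0878 0.0674 0.001 0.07 -0.005 0 0.54" --pt "0.0878 0.0674 0.001 0.1 -0.005 0 0.72" --pt "0.0878 0.0674 0.001 0.1 -0.005 0 0.839" --pt "0.0878 0.0674 0.001 0.1 -0.005 0 0.839" --pt "0.0878 0.0674 0.001 0.1 -0.005 0 0.839"

```text
clock: 25.0
tool_pos: [0.4338, -0.2713, 0.0828]
eef_rot: [0.001, 0.933, 0.359, 0.0]
contact_force: [0.6, -0.5, -0.2]
opening: 0.0879
```

```bash
python3 - <<'E'
from h import *
st(); plan([.4336,-.2705,.02],-.839); snap('wrist','w18.png')
E
```

```text
t 25.00 p [ 0.4338 -0.2713  0.0828] yaw -0.8356 tilt [ 0.0016 -0.0015] F [ 0.6 -0.5 -0.2] T [-0.02  0.07  0.04] op 0.0879 q [-0.63 -0.13  1.7  -0.    1.57  0.21]
t 25.00 shift [ 0.0003 -0.0009  0.0628] turn [ 0.0022 -0.0001  0.0034] rows~ 1.0
```

View pics/w18.png

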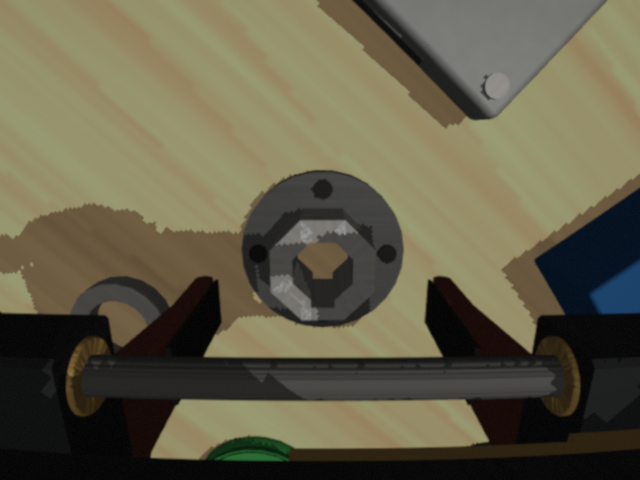

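>>> play_rows --pt "0.0878 0 0 0.03 0.002 0 0.003" --pt "0.0878 0.0003 -0.0007 0.0628 0.002 0 0.003" --pt "0.0878 0.0003 -0.0007 0.0628 0.002 0 0.003" --pt "0.04 0.0003 -0.0007 0.0628 0.002 0 0.003" --pt "0.04 0.0003 -0.0007 0.0628 0.002 0 0.003" --pt "0.04 0.0003 -0.0007 0.0628 0.002 0 0.003" --pt "0.04 0.0003 -0.0007 0.0628 0.002 0 0.003"

```text
clock: 25.92
tool_pos: [0.4333, -0.2716, 0.0203]
eef_rot: [0.0, 0.934, 0.356, 0.0]
contact_force: [0.3, 0.2, 2.7]
opening: 0.0537
```

```bash
python3 - <<'E'
from h import *
st(); plan([.6155,-.2229,.14],-.839+1.024)
E
```

```text
t 25.93 p [ 0.4333 -0.2716  0.0203] yaw -0.8420 tilt [ 0.0007 -0.0006] F [0.3 0.2 2.7] T [-0.15  0.01 -0.06] op 0.0537 q [-0.63 -0.09  1.77 -0.    1.46  0.22]
t 25.93 shift [ 0.1684  0.0851 -0.1196] turn [ 9.000e-04  4.000e-04 -1.027e+00] rows~ 5.5
```

>>> play_rows --pt "0.04 0 0 -0.02 0 0 0" --pt "0.04 0 0 -0.06 0 0 -0.15" --pt "0.04 0.01 0.005 -0.105 0 0 -0.32" --pt "0.04 0.05 0.025 -0.12 0 0 -0.5" --pt "0.04 0.09 0.045 -0.12 0 0 -0.68" --pt "0.04 0.13 0.065 -0.12 0 0 -0.86" --pt "0.04 0.1684 0.085 -0.12 0 0 -1.027" --pt "0.04 0.1684 0.085 -0.12 0 0 -1.027"

```text
clock: 26.92
tool_pos: [0.6162, -0.2205, 0.1349]
eef_rot: [-0.003, 0.637, 0.771, -0.001]
contact_force: [-0.7, -0.4, -7.3]
opening: 0.0537
```

```bash
python3 - <<'E'
from h import *
st(); plan([.6155,-.2229,.10],.185)
E
```

```text
t 26.93 p [ 0.6162 -0.2205  0.1349] yaw 0.1889 tilt [-0.0059  0.0036] F [-0.7 -0.4 -7.3] T [-0.13  0.07  0.  ] op 0.0537 q [-0.4   0.24  1.22  0.    1.69 -0.58]
t 26.93 shift [-0.0024 -0.001   0.0349] turn [-0.0052 -0.0046  0.0039] rows~ 0.6
```

>>> play_rows --pt "0.04 0 0 0.01 -0.002 -0.002 0.003" --pt "0.04 -0.001 0 0.025 -0.002 -0.002 0.003" --pt "0.04 -0.0015 -0.0005 0.035 -0.002 -0.002 0.003" --pt "0.04 -0.0015 -0.0005 0.035 -0.002 -0.002 0.003"

```text
clock: 27.42
tool_pos: [0.6138, -0.2241, 0.1028]
eef_rot: [-0.0, 0.64, 0.768, -0.0]
contact_force: [0.2, 1.2, -7.2]
opening: 0.0535
```

```bash
python3 - <<'E'
from h import *
st(); plan([.6155,-.2229,.085],.185); snap('wrist','w19.png')
E
```

```text
t 27.43 p [ 0.6138 -0.2241  0.1028] yaw 0.1811 tilt [-0.0005 -0.0003] F [ 0.2  1.2 -7.2] T [-0.03  0.04  0.01] op 0.0535 q [-0.4   0.24  1.27 -0.    1.63 -0.58]
t 27.43 shift [0.0009 0.0019 0.0178] turn [-0.0006  0.0002 -0.0039] rows~ 0.3
```

View pics/w19.png

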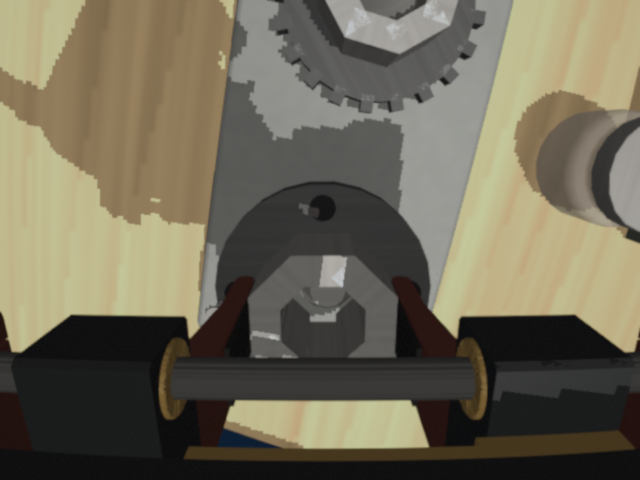

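>>> play_rows --pt "0.04 0.0007 0.001 0.005 0 0 -0.004" --pt "0.04 0.0007 0.0015 0.012 0 0 -0.004" --pt "0.04 0.0007 0.0015 0.018 0 0 -0.004" --pt "0.04 0.0007 0.0015 0.018 0 0 -0.004"

```text
clock: 27.98
tool_pos: [0.6158, -0.2229, 0.0852]
eef_rot: [0.0, 0.638, 0.77, -0.0]
contact_force: [-0.1, -0.1, -7.3]
opening: 0.0537
```

```bash
python3 - <<'E'
from h import *
st(); plan([.6155,-.2229,.069],.185)
E
```

```text
t 27.98 p [ 0.6158 -0.2229  0.0852] yaw 0.1861 tilt [-0.     -0.0005] F [-0.1 -0.1 -7.3] T [-0.09  0.04  0.04] op 0.0537 q [-0.4   0.25  1.29 -0.    1.59 -0.59]
t 27.98 shift [ 0.     -0.0003  0.0162] turn [-0.0001  0.0005  0.0011] rows~ 0.3
```

>>> play_rows --pt "0.04 0 0 0.006 0 0 0" --pt "0.04 0 0 0.012 0 0 0" --pt "0.04 0 0 0.016 0 0 0" --pt "0.04 0 0 0.016 0 0 0"

```text
clock: 28.48
tool_pos: [0.616, -0.223, 0.0697]
eef_rot: [0.001, 0.638, 0.77, -0.0]
contact_force: [0.2, 0.2, -6.9]
opening: 0.0537
```

```bash
python3 - <<'E'
from h import *
st()
E
```

```text
t 28.48 p [ 0.616  -0.223   0.0697] yaw 0.1860 tilt [ 0.0007 -0.0008] F [ 0.2  0.2 -6.9] T [-0.07  0.05 -0.07] op 0.0537 q [-0.4   0.26  1.31 -0.    1.57 -0.59]
```

>>> play_rows --pt "0.04 0 0 0.001 0 0 0" --pt "0.0878 0 0 0.001 0 0 0" --pt "0.0878 0 0 0.001 0 0 0" --pt "0.0878 0 0 0.001 0 0 0" --pt "0.0878 0 0 -0.04 0 0 0" --pt "0.0878 0 0 -0.1 0 0 0" --pt "0.0878 0 0 -0.12 0 0 0"

```text
clock: 29.35
tool_pos: [0.6175, -0.2236, 0.1965]
eef_rot: [0.005, 0.638, 0.77, 0.001]
contact_force: [0.3, -0.2, 0.1]
opening: 0.0877
```

```bash
python3 - <<'E'
from h import *
st(); o,im=snap('wrist','w20.png'); plan([.5229,.2458,.25],.102)
E
```

```text
t 29.35 p [ 0.6175 -0.2236  0.1965] yaw 0.1860 tilt [ 0.0097 -0.0046] F [ 0.3 -0.2  0.1] T [-0.07  0.01  0.01] op 0.0877 q [-0.4   0.23  1.12 -0.    1.78 -0.59]
t 29.40 shift [ 0.4785 -0.0058 -0.0559] turn [0.0098 0.0064 0.084 ] rows~ 7.7
```

View pics/w20.png

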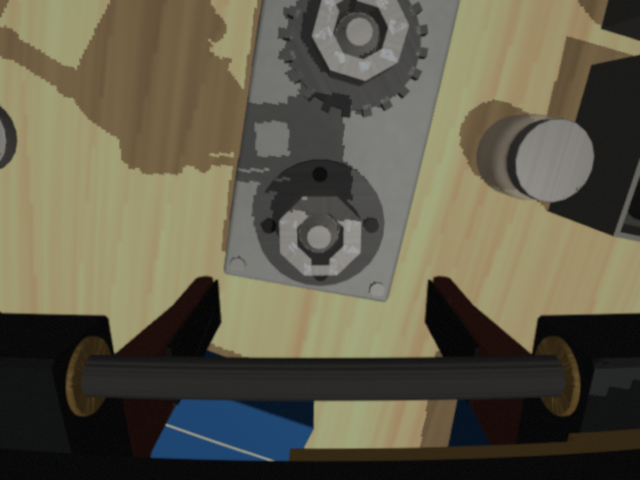

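All three hubs are on their spindles; hub_b's shaft end is centred in its bore at (319,237). Back to the knob.

>>> play_rows --pt "0.0878 0.06 0 -0.03 0.01 0.006 0.084" --pt "0.0878 0.12 0 -0.056 0.01 0.006 0.084" --pt "0.0878 0.18 0 -0.056 0.01 0.006 0.084" --pt "0.0878 0.24 0 -0.056 0.01 0.006 0.084" --pt "0.0878 0.3 -0.003 -0.056 0.01 0.006 0.084" --pt "0.07 0.36 -0.006 -0.056 0.01 0.006 0.084" --pt "0.07 0.42 -0.006 -0.056 0.01 0.006 0.084" --pt "0.07 0.4785 -0.006 -0.056 0.01 0.006 0.084"

```text
clock: 30.4
tool_pos: [0.5207, 0.248, 0.2438]
eef_rot: [-0.005, 0.67, 0.742, -0.003]
contact_force: [0.9, -1.2, 0.5]
opening: 0.0702
```

>>> play_rows --pt "0.07 0 0 0 0 0 0" --pt "0.07 0 0 0 0 0 0"

```text
clock: 30.65
tool_pos: [0.5215, 0.2458, 0.2442]
eef_rot: [-0.005, 0.67, 0.742, -0.003]
contact_force: [1.1, -0.8, -0.2]
opening: 0.0701
```

```bash
python3 - <<'E'
from h import *
import pickle
o,im=snap('wrist','w21.png'); pickle.dump(o,open('w21.pkl','wb')); st(); plan([.5236,.2464,.118],.103); snap('top','t21.png')
E
```

```text
t 30.70 p [0.5218 0.2452 0.2446] yaw 0.1011 tilt [-0.0102  0.0022] F [-0.4  0.9 -0.2] T [-0.09  0.04  0.04] op 0.0698 q [0.38 0.04 1.24 0.01 1.87 0.28]
t 30.70 shift [0.0006 0.0032 0.1266] turn [-0.0099 -0.0033 -0.0019] rows~ 2.0
```

View pics/w21.png

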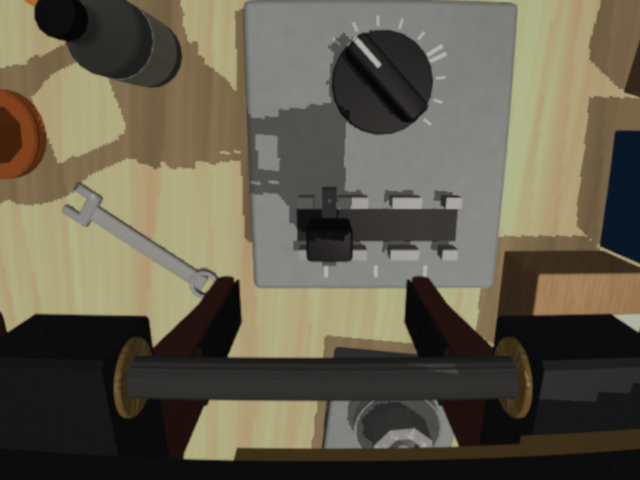

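View pics/t21.png

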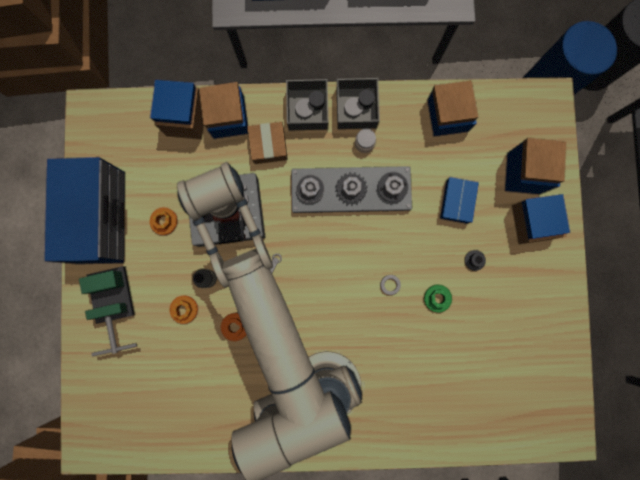

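The top view shows three hubs on the stand and none left on the bench. The knob is down in the near notch at (330,245). Going down to it.

```bash
python3 - <<'E'
from h import *
import pickle; o=pickle.load(open('w21.pkl','rb'))
print(cast('wrist',[(330,248)],.154,o))
E
```

```text
[[0.52484663 0.24429647 0.154     ]]
```

>>> play_rows --pt "0.07 0.0006 0.003 0.05 -0.01 -0.003 -0.002" --pt "0.07 0.0006 0.003 0.1 -0.01 -0.003 -0.002" --pt "0.07 0.0006 0.003 0.1266 -0.01 -0.003 -0.002" --pt "0.07 0.0006 0.003 0.1266 -0.01 -0.003 -0.002" --pt "0.07 0.0006 0.003 0.1266 -0.01 -0.003 -0.002" --squeeze 25

```text
clock: 31.38
tool_pos: [0.5244, 0.2469, 0.1208]
eef_rot: [0.001, 0.67, 0.742, 0.002]
contact_force: [-0.6, 0.1, 0.8]
opening: 0.0697
```

```bash
python3 - <<'E'
from h import *
st(); plan([.5236,.2464,.118],.103)
E
```

```text
t 31.38 p [0.5244 0.2469 0.1208] yaw 0.1026 tilt [0.0034 0.0021] F [-0.6  0.1  0.8] T [-0.05  0.05 -0.02] op 0.0697 q [0.38 0.04 1.47 0.   1.63 0.28]
t 31.38 shift [-0.0004 -0.0009  0.0028] turn [ 0.0036 -0.0017 -0.0004] rows~ 0.0
```

Closing on the knob.

>>> play_rows --pt "0.02 0 -0.0005 0.002 0.003 -0.001 0" --pt "0.02 0 -0.0005 0.002 0.003 -0.001 0" --pt "0.02 0 -0.0005 0.002 0.003 -0.001 0" --pt "0.02 0 -0.0005 0.002 0.003 -0.001 0" --pt "0.02 0 -0.0005 0.002 0.003 -0.001 0" --squeeze 25

```text
clock: 32.0
tool_pos: [0.5231, 0.2476, 0.1172]
eef_rot: [-0.0, 0.669, 0.743, -0.0]
contact_force: [1.0, 0.2, 0.5]
opening: 0.0302
```

```bash
python3 - <<'E'
from h import *
st()
E
```

```text
t 32.00 p [0.5231 0.2476 0.1172] yaw 0.1041 tilt [-0.0011  0.0002] F [1.  0.2 0.5] T [-0.07 -0.09 -0.02] op 0.0302 q [0.38 0.04 1.47 0.   1.63 0.28]
```

>>> play_rows --pt "0.02 0 0 -0.012 0 0 0" --pt "0.02 0 0 -0.024 0 0 0" --pt "0.02 0 0.003 -0.024 0 0 0" --pt "0.02 0 0.03 -0.024 0 0 0" --pt "0.02 0 0.06 -0.024 0 0 0" --pt "0.02 0 0.08 -0.024 0 0 0" --pt "0.02 0 0.08 -0.024 0 0 0" --pt "0.02 0 0.08 -0.024 0 0 0"

```text
clock: 33.0
tool_pos: [0.6023, 0.2559, 0.1408]
eef_rot: [-0.001, 0.669, 0.743, -0.001]
contact_force: [0.7, 1.3, -1.7]
opening: 0.03
```

```bash
python3 - <<'E'
from h import *
st()
E
```

```text
t 33.00 p [0.6023 0.2559 0.1408] yaw 0.1041 tilt [-0.0017  0.0001] F [ 0.7  1.3 -1.7] T [ 0.21 -0.16 -0.05] op 0.0300 q [0.35 0.24 1.21 0.   1.69 0.25]
```

>>> play_rows --pt "0.02 0 0.0007 0.012 0 0 0" --pt "0.02 0 0.0007 0.025 0 0 0" --pt "0.02 0 0.0007 0.025 0 0 0" --pt "0.02 0 0.0007 0.025 0 0 0" --pt "0.06 0 0.0007 0.025 0 0 0" --pt "0.06 0 0.0007 0.025 0 0 0" --pt "0.06 0 0.0007 0.025 0 0 0"

```text
clock: 33.88
tool_pos: [0.6031, 0.2556, 0.1156]
eef_rot: [-0.001, 0.669, 0.743, -0.001]
contact_force: [-0.3, 0.9, 0.1]
opening: 0.0566
```

```bash
python3 - <<'E'
from h import *
st()
E
```

```text
t 33.88 p [0.6031 0.2556 0.1156] yaw 0.1038 tilt [-0.0021 -0.0004] F [-0.3  0.9  0.1] T [-0.08  0.06 -0.03] op 0.0566 q [0.35 0.25 1.25 0.   1.65 0.24]
```

>>> play_rows --pt "0.07 0 0 -0.04 0 0 0" --pt "0.0878 0 0 -0.1 0 0 0" --pt "0.0878 0.005 0 -0.13 0 0 0" --pt "0.0878 0.005 0 -0.13 0 0 0"

```text
clock: 34.38
tool_pos: [0.6038, 0.2613, 0.2496]
eef_rot: [0.001, 0.669, 0.743, 0.002]
contact_force: [0.0, -0.6, 0.2]
opening: 0.0873
```

```bash
python3 - <<'E'
from h import *
import pickle
o,im=snap('wrist','w22.png'); pickle.dump(o,open('w22.pkl','wb')); st()
E
```

```text
t 34.42 p [0.6032 0.2609 0.2465] yaw 0.1041 tilt [0.0002 0.0005] F [ 0.   0.8 -0.4] T [-0.02  0.07  0.02] op 0.0878 q [0.36 0.26 1.   0.   1.88 0.25]
```

View pics/w22.png

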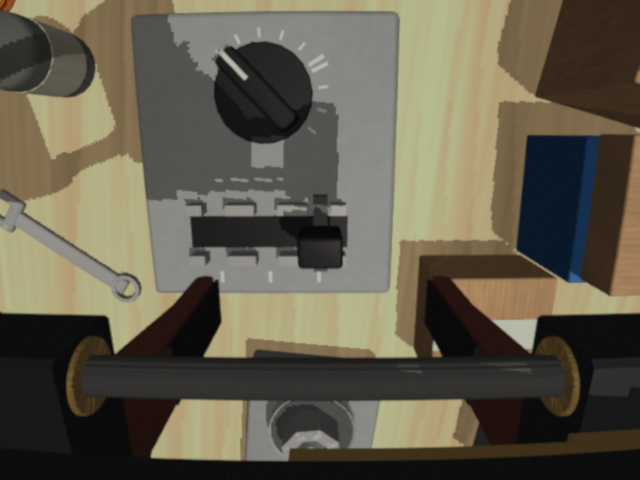

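The knob is back in the far notch at (320,245), lined up with the far tick. Now I'll measure the dial.

```bash
python3 - <<'E'
from h import *
im=cv2.cvtColor(cv2.imread('pics/w22.png'),cv2.COLOR_BGR2RGB)
crop(im,200,15,345,150,5.5,'w22c.png')
E
```

```text
(no output)
```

View pics/w22c.png

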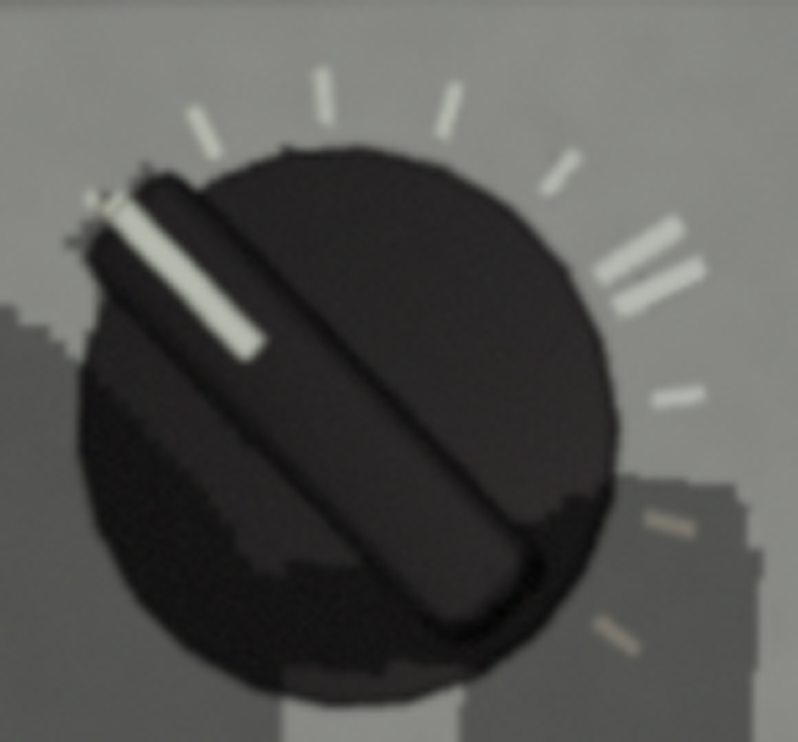

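```bash
python3 - <<'E'
from h import *
import pickle; o=pickle.load(open('w22.pkl','rb'))
f=lambda L,z:cast('wrist',np.array(L)/5.5+[200,15],z,o)
A=np.array([.5512,.3544])
ang=lambda v:np.arctan2(v[1],v[0])
p=f([(255,345),(118,208)],.132); print('pointer',p, ang((p[1]-p[0])), ang(p[1][:2]-A))
b=f([(165,178),(530,545),(95,260),(445,632)],.132); print('bar ends',b,'edges',ang(b[0]-b[1]),ang(b[2]-b[3]),'centre',b.mean(0),'w',np.linalg.norm(np.cross(b[0]-b[1],b[2]-b[1]))/np.linalg.norm(b[0]-b[1]))
d=f([(80,430),(618,430),(350,148),(350,706)],.102);print('disc',d.mean(0))
m=f([(650,260)],.09)[0][:2]; print('mark',m,ang(m-A),np.linalg.norm(m-A))
for t in f([(90,198),(205,130),(323,95),(450,108),(560,172),(680,397),(670,525),(617,637)],.09): print(ang(t[:2]-A)-ang(m-A)+1.9)
plan([.5512,.3544,.25],.87)
E
```

```text
pointer [[0.54382943 0.36008262 0.132     ]
 [0.52676946 0.37394781 0.132     ]] 2.4591361038633393 2.466767377437372
bar ends [[0.53204622 0.37775371 0.132     ]
 [0.57809967 0.34048576 0.132     ]
 [0.52441757 0.36791764 0.132     ]
 [0.56885304 0.32935934 0.132     ]] edges 2.4612473990659014 2.4268911779545155 centre [0.55085413 0.35387911 0.132     ] w 0.012445015889160976
disc [0.55129594 0.35368861 0.102     ]
mark [0.58805307 0.38066393] 0.6191761200176238 0.04525419727632909
3.8114338408415818
3.4219356726749193
3.0451560504100987
2.6550960057210182
2.269927831356927
1.4905111079370663
1.1019736576392487
0.7202303131004149
t 34.42 shift [ 0.0984 -0.042  -0.0034] turn [ 4.000e-04 -4.000e-04 -7.659e-01] rows~ 4.1
```

>>> play_rows --pt "0.06 0.04 -0.02 0 0 0 -0.18" --pt "0.05 0.08 -0.04 0 0 0 -0.36" --pt "0.05 0.098 -0.042 0.02 0 0 -0.54" --pt "0.05 0.098 -0.042 0.05 0 0 -0.72" --pt "0.05 0.098 -0.042 0.08 0 0 -0.78" --pt "0.05 0.098 -0.042 0.08 0 0 -0.78" --pt "0.05 0.098 -0.042 0.08 0 0 -0.78" --squeeze 20

```text
clock: 35.3
tool_pos: [0.5507, 0.3536, 0.1657]
eef_rot: [-0.001, 0.337, 0.941, -0.001]
contact_force: [1.2, 0.2, 0.1]
opening: 0.05
```

```bash
python3 - <<'E'
from h import *
st(); plan([.5511,.354,.107],.884); snap('wrist','w23.png')
E
```

```text
t 35.30 p [0.5507 0.3536 0.1657] yaw 0.8825 tilt [-0.0025 -0.0005] F [1.2 0.2 0.1] T [ 0.    0.03 -0.01] op 0.0500 q [ 0.52  0.24  1.17  0.    1.74 -0.36]
t 35.30 shift [-0.0002  0.0006  0.0587] turn [-0.002  -0.0016 -0.0015] rows~ 0.9
```

View pics/w23.png

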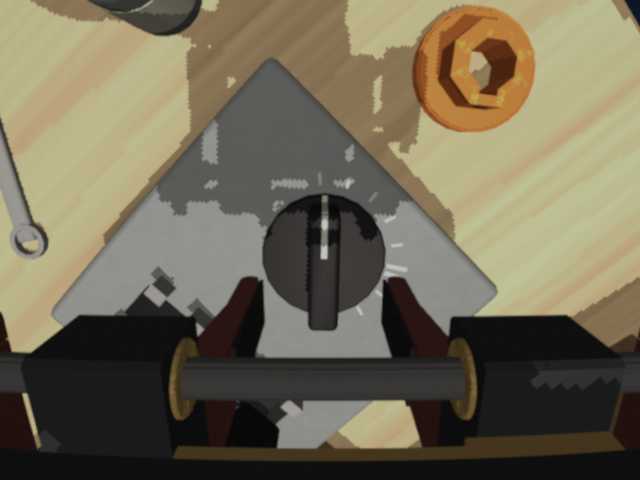

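>>> play_rows --pt "0.05 0 0.0005 0.03 -0.002 -0.001 0" --pt "0.05 0 0.0005 0.0585 -0.002 -0.001 0" --pt "0.05 0 0.0005 0.0585 -0.002 -0.001 0" --pt "0.005 0 0.0005 0.0585 -0.002 -0.001 0" --pt "0.005 0 0.0005 0.0585 -0.002 -0.001 0" --pt "0.005 0 0.0005 0.0585 -0.002 -0.001 0" --pt "0.005 0 0.0005 0.0585 -0.002 -0.001 0" --squeeze 20

```text
clock: 36.22
tool_pos: [0.5509, 0.3539, 0.1084]
eef_rot: [0.0, 0.337, 0.942, 0.0]
contact_force: [-1.3, 0.5, 0.4]
opening: 0.0157
```

```bash
python3 - <<'E'
from h import *
st(); plan([.5511,.354,.107],.884-1.84)
E
```

```text
t 36.23 p [0.5509 0.3539 0.1084] yaw 0.8838 tilt [0.0004 0.0002] F [-1.3  0.5  0.4] T [-0.12  0.01 -0.11] op 0.0157 q [ 0.52  0.24  1.26 -0.    1.63 -0.36]
t 36.23 shift [-0.0001  0.0002  0.0014] turn [ 5.0000e-04 -2.0000e-04  1.8398e+00] rows~ 9.8
```

>>> play_rows --pt "0.005 0 0 0 0 0 0.15" --pt "0.005 0 0 0 0 0 0.3" --pt "0.005 0 0 0 0 0 0.45" --pt "0.005 0 0 0 0 0 0.6" --pt "0.005 0 0 0 0 0 0.75" --pt "0.005 0 0 0 0 0 0.9" --pt "0.005 0 0 0 0 0 0.93" --pt "0.005 0 0 0 0 0 0.93"

```text
clock: 37.22
tool_pos: [0.5512, 0.3541, 0.1084]
eef_rot: [0.0, 0.723, 0.691, 0.001]
contact_force: [-1.6, -2.6, 5.8]
opening: 0.0159
```

```bash
python3 - <<'E'
from h import *
st(); plan([.5511,.354,.107],.884-1.86); snap('wrist','w24.png')
E
```

```text
t 37.23 p [0.5512 0.3541 0.1084] yaw -0.0441 tilt [0.0011 0.0007] F [-1.6 -2.6  5.8] T [-0.55  0.38 -0.09] op 0.0159 q [0.52 0.24 1.26 0.   1.63 0.56]
t 37.23 shift [-0.0001 -0.0001  0.0014] turn [ 6.000e-04 -1.200e-03  9.319e-01] rows~ 5.0
```

View pics/w24.png

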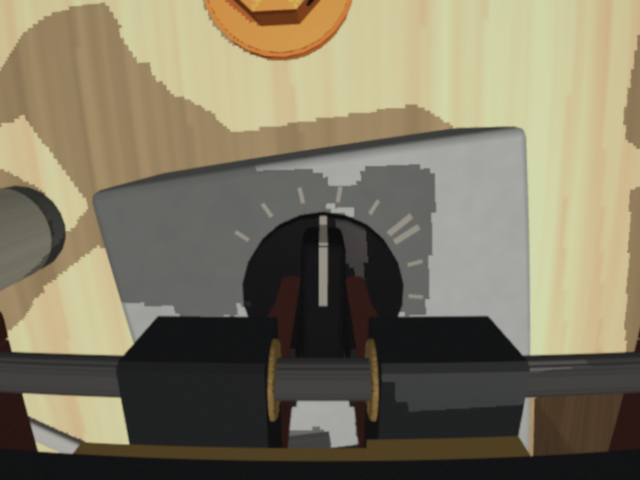

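The dial is following the gripper. Continuing the turn.

>>> play_rows --pt "0.005 0 0 0 0 0 0.15" --pt "0.005 0 0 0 0 0 0.3" --pt "0.005 0 0 0 0 0 0.45" --pt "0.005 0 0 0 0 0 0.6" --pt "0.005 0 0 0 0 0 0.75" --pt "0.005 0 0 0 0 0 0.9" --pt "0.005 0 0 0 0 0 0.932" --pt "0.005 0 0 0 0 0 0.932"

```text
clock: 38.28
tool_pos: [0.5514, 0.3539, 0.1084]
eef_rot: [-0.0, 0.956, 0.293, 0.001]
contact_force: [-1.8, -3.3, 4.9]
opening: 0.0158
```

```bash
python3 - <<'E'
from h import *
import pickle
o,im=snap('wrist','w25.png'); pickle.dump(o,open('w25.pkl','wb')); st()
crop(im,220,160,440,330,3.6,'w25c.png')
E
```

```text
t 38.33 p [0.5514 0.3539 0.1084] yaw -0.9761 tilt [0.0016 0.0006] F [-1.4 -3.3  5.9] T [-0.61  0.34 -0.08] op 0.0158 q [ 0.52  0.24  1.26 -0.    1.63  1.49]
```

View pics/w25c.png

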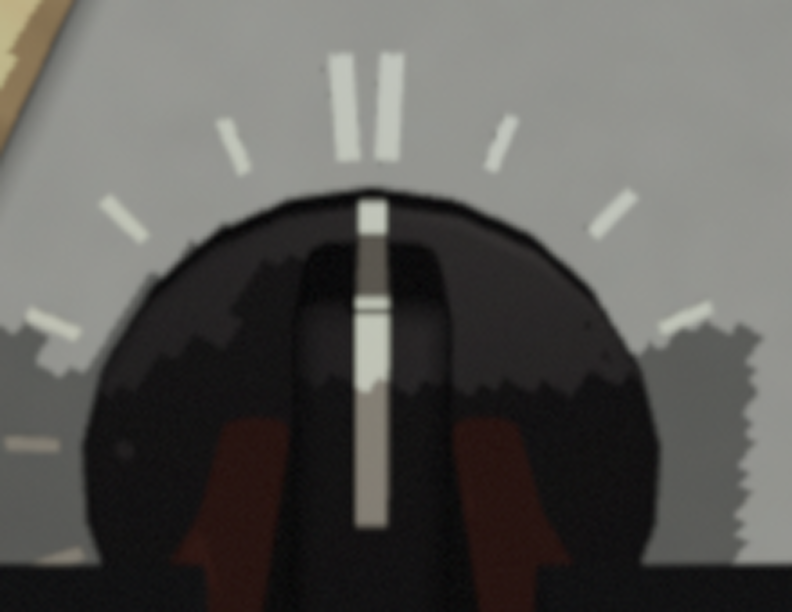

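The pointer at (372,200) stands between the double strokes, whose centre is about (367,108). That is within about 0.03 rad. Releasing and backing off.

>>> play_rows --pt "0.05 0 0 0 0 0 0" --pt "0.05 0 0 0 0 0 0" --pt "0.05 0 0 0 0 0 0" --pt "0.05 0 0 -0.04 0 0 0" --pt "0.05 0 0 -0.1 0 0 0" --pt "0.05 0 0 -0.16 0 0 0" --pt "0.05 0 0 -0.16 0 0 0"

```text
clock: 39.2
tool_pos: [0.5522, 0.3551, 0.2751]
eef_rot: [-0.002, 0.956, 0.292, 0.006]
contact_force: [0.8, 1.6, 0.2]
opening: 0.0497
```

```bash
python3 - <<'E'
from h import *
import pickle
o,im=snap('wrist','w26.png'); pickle.dump(o,open('w26.pkl','wb')); st()
o,im=snap('top','t26.png'); crop(im,180,150,430,300,3.2,'t26c.png')
o,im=snap('side','s26.png'); crop(im,260,160,460,360,3,'s26c.png')
E
```

```text
t 39.25 p [0.5517 0.3548 0.2711] yaw -0.9775 tilt [0.0059 0.0042] F [-0.6  0.1 -0.4] T [-0.03  0.12 -0.05] op 0.0500 q [0.52 0.26 0.96 0.   1.92 1.5 ]
```

View pics/w26.png

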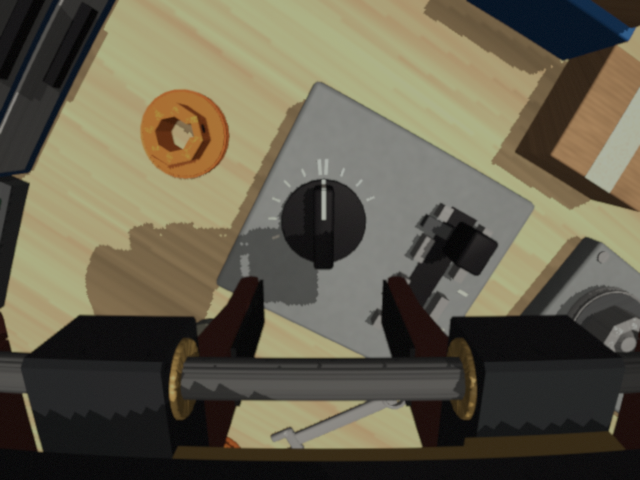

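View pics/t26c.png

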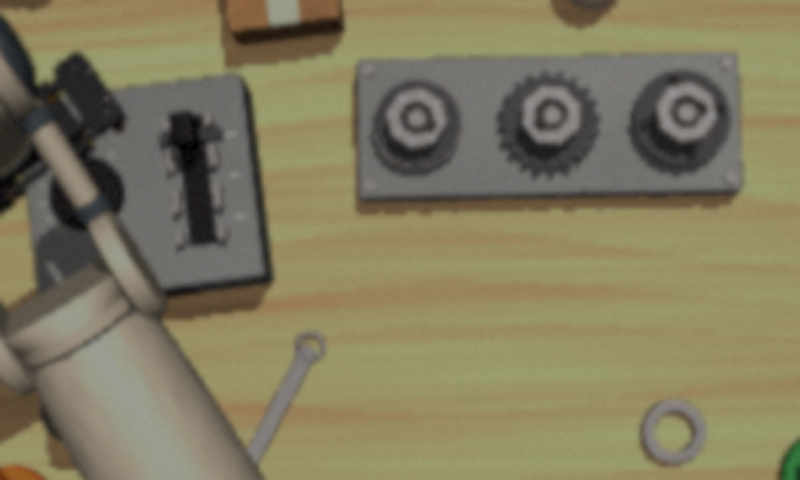

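View pics/s26c.png

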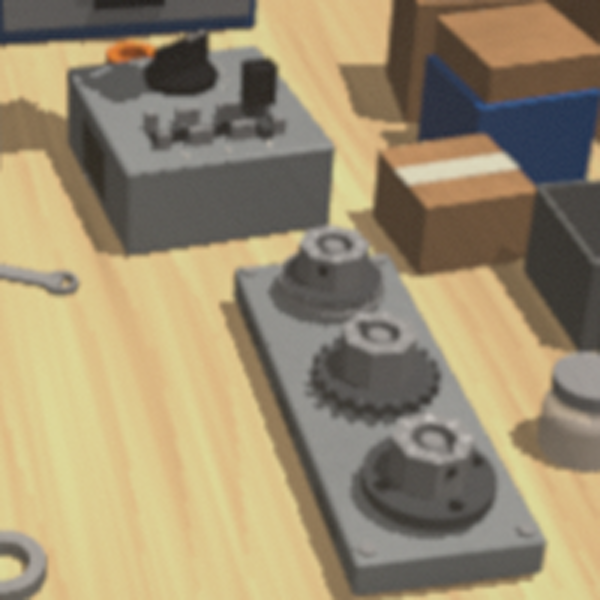

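```bash
python3 - <<'E'
from h import *
for s in [(.6162,.0372),(.6158,-.0926),(.6155,-.2229)]:
    q=[proj('side',[[*s,z]])[0] for z in (.093,.111)]
    print([np.round((a-[260,160])*3) for a in q])
E
```

```text
[array([333., 246.]), array([334., 227.])]
[array([378., 335.]), array([380., 316.])]
[array([432., 441.]), array([435., 420.])]
```

```bash
python3 - <<'E'
from h import *
st(); print(r.job_done())
E
```

```text
t 39.35 p [0.5508 0.3542 0.266 ] yaw -0.9777 tilt [-0.0011  0.0001] F [-0.5  0.1  0.1] T [-0.05  0.13  0.04] op 0.0497 q [0.52 0.26 0.96 0.   1.92 1.5 ]
the job is handed in; nothing more can be done
None
```

The job is done and handed in at 39.4 s; the hand-in gave no verdict. I moved the shift knob to the near notch and put hub_c (sheave) on spindle_1, hub_a (sprocket) on spindle_2 and hub_b (flanged) on spindle_3. Then I moved the knob back to the far notch and turned the dial clockwise to the double mark.

**Hubs:** In the last side view the three boss tops lie within about 2 pixels of where they should be for a hub fully home (93 mm). All three dropped over their keys with no rise in contact force.

**Knob and dial:** The knob's cross bar lies in the far notch pair. The pointer stands between the double strokes, about 0.03 rad past their centre by eye.

**Bystanders and robot:** I saw no carton, bottle, jar, wrench, ring or bushing disturbed, and the gripper was clear of everything with no contact force.

**Disagreements:** Two estimates of spindle_2's key direction differed by 0.12 rad, so I used a value between them, and the hub still dropped in freely. The pointer angle before the turn also disagreed: it measured 1.84 rad short of the mark, but in the images it looked level with the first tick (1.90). I turned 1.86 rad and checked the result against the marks.

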